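# Lay a brake pad lining-up in the parts drawer

### The job

Pull the drawer of the small parts cabinet out to its stop, then turn the brake pad over and lay it flat in the open drawer, friction lining up, long side parallel to the drawer front, and leave the drawer fully out so the lining can be checked. The lining chips easily: always set the pad down, never drop it or let it topple over. Leave the spray can, the wrench and the carton where they are.

Things in the scene. Friction and masses are not known exactly. Their poses are not given: they have to be found in the camera images.
- pad: Brake pad, a 66 x 46 x 18 mm block of about 0.2 kg (varies): a 6 mm bare steel back plate, and on it a 12 mm near-black friction lining, flush on all four sides, with a 6 mm wide groove across the middle of the lining's 66 mm length. Origin: centre of the lining face. x: along the 66 mm length; y: along the 46 mm width; z: from the lining towards the back plate. It starts on the bench, lining down (z up); it must end with z down. It is stable standing on a 66 x 18 mm edge.
- pad_middle (a point): The pad's middle, 9 mm from the lining face along the pad's z; axes as the pad's.
- drawer (a joint): How far the drawer is out, m: 0 shut, 0.17 at its stop. It starts shut or up to 0.03 out. It runs stiffly (about 2.5 N of friction) and stays where it is left. It slides out along -x of drawer_floor.
- drawer_handle (a point): Middle of the drawer's bar handle, moving with the drawer; axes as drawer_floor. Round horizontal bar, 10 mm thick, 120 mm long along y, its centre 45 mm in front of the drawer's front panel and 40 mm above the bench; open from above.
- drawer_floor (a point): Point on the drawer's floor (16 mm above the bench), at the middle of the inner face of its front panel, moving with the drawer. x points into the cabinet, y along the drawer's width, z up. Inside, the drawer is 217 mm long in x and 218 mm wide in y; its sides stand 28 mm and its 10 mm thick front panel 34 mm above this floor. Fully out, the first 170 mm of x are uncovered.
- cabinet: Low steel bench-top cabinet, fixed, 250 deep x 240 wide x 68 mm high (the thin mat on top adds 4 mm), one drawer in its front. Origin: underside, middle of the front face; x points to its back, z up; the front looks to -x.
- spray_can: Bystander: plain grey can, 60 mm across, 170 mm high, standing; origin at the centre of its base, z up.
- wrench: Bystander: steel wrench 170 mm long, lying along its x; origin under its middle.
- carton: Bystander: cardboard carton 90 x 120 x 70 mm; origin at the centre of its underside.
There are look-alikes about, which are no part of the job. Several things look just like the pad: the one meant starts farthest to the robot's right.

How it is judged:
On the way:
1. the drawer is pulled out to its stop (value of joint drawer above 0.164 m), for 0.2 s.
At the end, for the whole second after the job is handed in: The drawer is within 10 mm of its stop, and the pad lies at rest flat on the drawer's floor, lining up (within 7 degrees), its long side parallel to the drawer front within 15 degrees, its middle 20 to 150 mm behind the front panel and within 90 mm of the drawer's middle (value of joint drawer above 0.16 m and angle between pad's own z axis and vertical above 3.02 rad and x of pad_middle in the frame of drawer_floor between 0.02 and 0.15 m and y of pad_middle in the frame of drawer_floor between -0.09 and 0.09 m and z of pad_middle in the frame of drawer_floor between 0.004 and 0.013 m and angle between the x axis of pad and the y axis of drawer_floor, either way round below 0.26 rad and linear speed of pad below 0.01 m/s); the robot touches nothing.
It fails at once if the pad is dropped or topples: it moves faster than 0.35 m/s with nothing holding it, or spins faster than 10 rad/s ((contact force between the fingers and pad below 0.05 N and linear speed of pad above 0.35 m/s) or angular speed of pad above 10 rad/s).
It fails at once if the spray can, wrench or carton is moved by more than 30 mm, or the can tips over (distance of any of spray_can, wrench, carton from where it was at the start of the episode above 0.03 m or angle between spray_can's own z axis and vertical above 0.5 rad).
It also fails if it takes over 72 s, if anything falls off the work surface, if the arm or the gripper's body presses on something with over 40 N, if the wrist force passes 120 N, or if a joint passes its speed limit or range.

### The arm

A 7-joint arm with a two-finger parallel gripper is mounted at the origin on the work surface. World frame = base frame: x ahead of the robot, y to its left, z up, the work surface at z = 0. Lengths are in m, angles in rad, forces in N, time in s.
With the tool pointing down it reaches from about 0.425 to 0.925 m from the base axis. Payload 6.8 kg.
Tool frame: the origin (TCP) lies where the fingers leave the gripper's body, on its centre line; the fingertips stand 73 mm ahead of it and the grasp point (between the pads) lies 54 mm ahead of it; z points along the fingers, y is the direction in which the jaws open and shut (so a half turn about z gives the same grasp; the last joint's range is limited). The gripper opens to 85 mm and grips with 20 to 120 N. Pads are 22 mm wide; open, the fingers measure 114 mm over their backs; the gripper's body (76 mm by 85 mm) begins 54 mm behind the grasp point. The pads swing forward as they close: fully open they stand 13 mm farther back than shut.
Start: joints at [1.021, 0.477, 0.022, 1.555, -0.011, 1.109, -0.083], TCP at [0.289, -0.61, 0.304] pointing down, gripper open.
Joint ranges: [-2.96, 2.96], [-0.34, 2.1], [-1.41, 1.46], [0.24, 2.44], [-1.37, 4.51], [0.17, 1.92], [-2.96, 2.96]. Speed limits (rad/s): [2.39, 2.39, 3.14, 3.14, 3.14, 3.14, 3.14].

### API

Orientations are given as a rotation vector (axis times angle).
In Python, from bench import r gives the robot as it stands.
- The arm moves only by the shell command python3 -m handwheel 'ROWS' [FORCE]. ROWS is JSON, a list that holds one entry, the list of rows, each a list of 7 numbers: the shift along the world's x, y, z in m, then the turn, a rotation vector about the world's x, y, z in rad, then the finger opening in m, from 0 to 0.0854. A call has 1 to 10 rows; each row shifts and turns the commanded pose from where the row before left it; what a row does not reach is not made up. A row lasts 1/12 s, in which the tool goes at most 41.7 mm and 7.16 degrees, less where a joint would pass 70% of its speed; a pose out of reach is approached as far as the arm can. A call is refused whole if a number of a shift passes 0.0417 or a number of a turn 0.125, either way. A call with a gripper value outside its range is refused whole. The fingers move at their own pace and stop on an object; FORCE is the grip in N (left out, the last holds). Time passes only in rows, so rows that do not move let the fingers close. It gives the time, the measured TCP pose, the force and the opening at its end, in the units of the state.
- r.get_obs(): the state, without advancing time (a new reading comes with each control period).
- r.grab_frame(name): name is "side" or "top" or "wrist"; returns (picture, depth): 384x512x3 uint8, red, green, blue; 384x512 float32, m along the optical axis (not along the pixel's ray), 0 where there is no reading.
- r.get_calibration(name): a dict with "vertical_fov" (degrees; the focal length in pixels is half the picture's height over the tangent of half this angle, whatever the lens; pixels are square), "cx", "cy" (the principal point, pixels), "R" (3x3) and "t" (3): a world point X has camera coordinates R X + t; the wrist camera has in their place "T_tool_cam" (4x4, takes a point from camera to tool coordinates, whose origin is the TCP and whose axes are the flange's). Camera axes: x right, y down, z forward; pixel columns grow to the right and rows downward; lengths in m; the calibration is good to about 2 mm. The wrist camera is an equidistant fisheye: a pixel r from the principal point sees the ray r / f radians off the axis. A picture is of the moment at which its call begins: read the wrist's pose just before it. get_calibration takes no time and is no camera call.
- r.hand_in(): hands the job in, once; it reports no verdict.
Trained networks look in the newest picture that a camera, given by its name, has taken for a name from the list of things; names that differ only in an ending like _2 or _b are one class to them, and where a whole thing is asked for, a point or a joint stands for the part that bears it (a point fixed in the world has none). Each returns a list of dicts, best first, with "p" (0 to 1); they miss things now and then, are a little off and sometimes report something else, mostly with a low value. They report only what shows in the picture. A call takes as long as a camera call. They do not tell look-alikes from the thing itself.
- r.masks_of(label, camera): "pixels" (384x512 bool, what is visible of it) and "at" ([column, row] in pixels, amid what is visible of it).
The state is a dict: "clock": time; "joints": joint angles; "qvel": joint speeds; "tau": joint torques, N m; "tcp_pos": TCP position; "orientation": TCP orientation; "contact_force": force on the tool from outside, world axes, zero at the start; "moment": the same for the moment, N m; "grip_width": finger opening in m.
Only numpy, scipy, OpenCV 4.12 (cv2) and the standard library are available. Lean on these libraries where they do the work, as an engineer would, in place of code of your own. Each camera call takes 0.05 s, during which the arm holds its last target.

## Working session

There is one attempt and no reset: what is moved stays moved. The work goes in short steps, Python scripts to look and compute and a shell command to move; the robot and the scene stay as the last step left them, time stands still between calls to the robot, and variables do not carry over. Pictures are saved under pics/ and viewed, and the job is handed in when it is done.

```bash
ls; mkdir -p pics; cat > h.py <<'E'
import numpy as np, cv2
from bench import r
def save(n,im): cv2.imwrite('pics/'+n+'.png',cv2.cvtColor(im,cv2.COLOR_RGB2BGR))
def f_of(c): return 192/np.tan(np.radians(c['vertical_fov'])/2)
def world(cam,uv,d):
    c=r.get_calibration(cam); f=f_of(c); uv=np.atleast_2d(uv).astype(float); d=np.atleast_1d(d)
    X=np.stack([(uv[:,0]-c['cx'])/f*d,(uv[:,1]-c['cy'])/f*d,d],1)
    return (X-np.array(c['t']))@np.array(c['R'])
def cloud(cam,D):
    v,u=np.mgrid[0:384,0:512]
    return world(cam,np.stack([u.ravel(),v.ravel()],1),D.ravel()).reshape(384,512,3)
E
python3 - <<'E'
from h import *
for n in ['side','top','wrist']:
    im,D=r.grab_frame(n); save(n+'0',im); np.savez('/tmp/'+n+'0.npz',im=im,D=D)
    c=r.get_calibration(n); print(n,c)
o=r.get_obs(); print(o)
E
```

```text
pics
side {'vertical_fov': 48.28605838520223, 'cx': 257.1204742528303, 'cy': 187.76118850350537, 'R': array([[-0.75450726, -0.65612842, -0.0146386 ],
       [-0.41311622,  0.4921534 , -0.76623757],
       [ 0.50995469, -0.57208437, -0.64239061]]), 't': array([0.48475147, 0.22200604, 1.02249482])}
top {'vertical_fov': 56.70675901055567, 'cx': 258.28810202168444, 'cy': 186.02233261417618, 'R': array([[ 0.0031047 , -0.99938781,  0.03484776],
       [-0.99613718, -0.00614897, -0.08759513],
       [ 0.08775579, -0.0344412 , -0.99554645]]), 't': array([0.08478578, 0.55095817, 1.01254315])}
wrist {'vertical_fov': 65.70646984690485, 'cx': 249.88085505139875, 'cy': 187.69186189215299, 'T_tool_cam': array([[ 5.67667302e-04, -9.60055697e-01, -2.79808393e-01,
         7.04175973e-02],
       [ 9.99999838e-01,  5.58479558e-04,  1.12561775e-04,
        -5.70596289e-04],
       [ 4.82016944e-05, -2.79808412e-01,  9.60055858e-01,
        -7.01830640e-02],
       [ 0.00000000e+00,  0.00000000e+00,  0.00000000e+00,
         1.00000000e+00]])}
{'clock': 0.15, 'joints': array([ 1.02090767,  0.4776256 ,  0.02233061,  1.55618947, -0.01153129,
        1.10928722, -0.08309873]), 'qvel': array([ 0.00059616, -0.00306953, -0.00064267, -0.00444173, -0.00202252,
       -0.00030932, -0.00072565]), 'tau': array([ 3.10838557e-03, -5.96925545e+01,  1.61018215e+00, -2.81490844e+01,
        1.25785361e-02,  6.57551791e-03,  9.62026661e-06]), 'tcp_pos': array([ 0.28847327, -0.60987713,  0.30315308]), 'orientation': array([-3.06394919e+00, -6.88068064e-01,  5.68935861e-04]), 'contact_force': array([-0.17250441, -0.5281422 ,  0.5013268 ]), 'moment': array([-0.00410129, -0.01463757, -0.00318915]), 'grip_width': 0.08535412102710072}
```

View pics/top0.png

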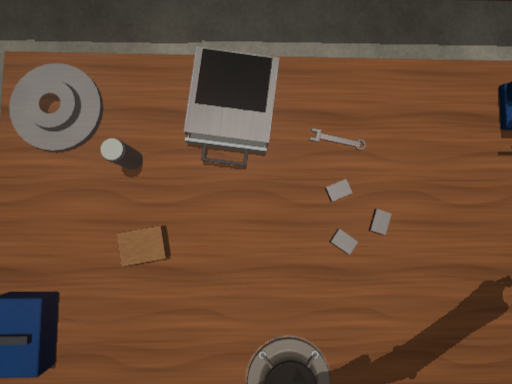

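View pics/side0.png

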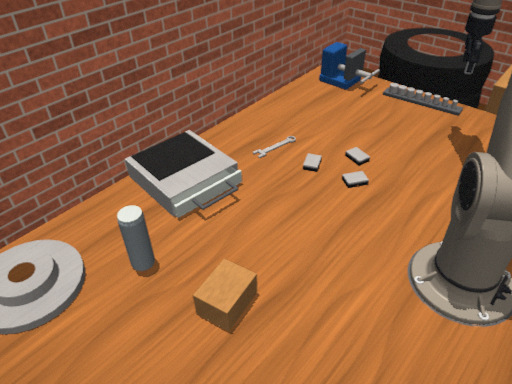

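View pics/wrist0.png

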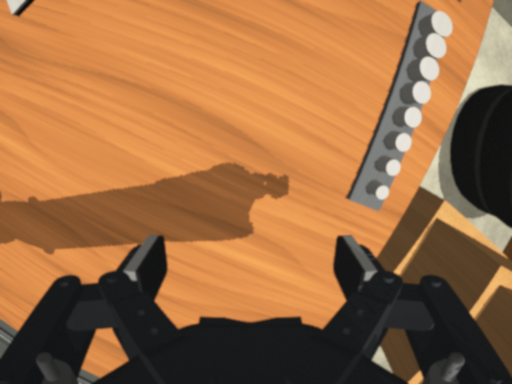

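```bash
python3 - <<'E'
from h import *
for n in ['top','side']:
  z=np.load(f'/tmp/{n}0.npz'); P=cloud(n,z['D'])
  for lab in ['pad','drawer_handle','cabinet','spray_can','wrench','carton']:
    for m in r.masks_of(lab,n)[:5]:
      k=m['pixels']&(z['D']>0); Q=P[k]
      top=Q[Q[:,2]>np.percentile(Q[:,2],60)-.004] if len(Q) else Q
      print(n,lab,round(m['p'],2),np.round(m['at'],0),len(Q), np.round(np.median(top,0),3), np.round(Q.min(0),3),np.round(Q.max(0),3))
E
```

```text
top pad 0.86 [380. 224.] 425 [ 0.447 -0.273  0.018] [ 0.409 -0.311 -0.003] [ 0.486 -0.242  0.023]
top pad 0.83 [340. 192.] 371 [ 0.541 -0.15   0.018] [ 0.511 -0.192 -0.003] [ 0.575 -0.112  0.023]
top pad 0.58 [343. 244.] 401 [ 0.392 -0.162  0.018] [ 0.354 -0.201 -0.004] [ 0.427 -0.125  0.024]
top pad 0.5 [228. 143.] 1160 [0.658 0.183 0.047] [ 0.606  0.061 -0.004] [0.707 0.298 0.073]
top drawer_handle 0.8 [225. 147.] 1046 [0.658 0.186 0.048] [ 0.608  0.066 -0.002] [0.707 0.298 0.056]
top cabinet 0.97 [231. 101.] 8384 [0.812 0.165 0.072] [ 0.608  0.033 -0.757] [1.347 0.328 0.079]
top spray_can 0.92 [122. 157.] 827 [0.627 0.456 0.171] [ 0.597  0.426 -0.001] [0.664 0.481 0.175]
top wrench 0.57 [332. 138.] 320 [ 0.693 -0.144  0.008] [ 0.666 -0.234 -0.001] [ 0.725 -0.068  0.013]
top carton 0.6 [142. 245.] 1635 [0.382 0.405 0.071] [0.331 0.34  0.002] [0.433 0.469 0.076]
side pad 0.68 [354. 159.] 286 [ 0.444 -0.272  0.019] [ 0.408 -0.319 -0.001] [ 0.484 -0.239  0.023]
side pad 0.61 [317. 163.] 236 [ 0.537 -0.149  0.019] [ 0.505 -0.19  -0.003] [ 0.569 -0.112  0.024]
side pad 0.53 [355. 181.] 311 [ 0.388 -0.163  0.019] [ 0.351 -0.198  0.001] [ 0.432 -0.123  0.024]
side pad 0.3 [209. 190.] 1648 [0.66  0.188 0.045] [ 0.606  0.061 -0.003] [0.744 0.299 0.069]
side drawer_handle 0.67 [208. 192.] 1643 [0.66  0.188 0.045] [ 0.606  0.061 -0.003] [0.746 0.299 0.068]
side cabinet 0.9 [183. 175.] 6201 [0.793 0.176 0.071] [ 0.606 -0.101 -0.557] [1.653 0.299 0.079]
side spray_can 0.58 [135. 237.] 1645 [0.612 0.463 0.164] [ 0.594  0.335 -0.002] [0.816 0.487 0.174]
side spray_can 0.5 [227. 294.] 2925 [0.377 0.41  0.071] [ 0.326  0.323 -0.   ] [0.477 0.472 0.076]
side wrench 0.57 [275. 143.] 232 [ 0.691 -0.141  0.008] [ 0.663 -0.235 -0.002] [ 0.722 -0.071  0.012]
side carton 0.85 [227. 292.] 2860 [0.377 0.411 0.071] [ 0.326  0.338 -0.   ] [0.431 0.472 0.076]
```

Three pad-like blocks show in the top picture, at (381,222), (339,190) and (344,242), with y = -0.273, -0.150 and -0.162. The one farthest to the robot's right is (381,222). The handle is at about (225,158). I'll confirm with a crop and fit the poses.

```bash
python3 - <<'E'
from h import *
z=np.load('/tmp/top0.npz'); P=cloud('top',z['D']); im=z['im']
s=np.load('/tmp/side0.npz'); PS=cloud('side',s['D'])
save('crop1',np.hstack([cv2.resize(im[165:265,310:410],(400,400),interpolation=cv2.INTER_CUBIC),cv2.resize(s['im'][125:205,295:375],(400,400),interpolation=cv2.INTER_CUBIC)]))
def rect(Q,name):
    (c,sz,a)=cv2.minAreaRect((Q[:,:2]*1000).astype(np.float32)); 
    if sz[0]<sz[1]: sz=sz[::-1]; a+=90
    print(name,len(Q),np.round(c,1),np.round(sz,1),'long axis deg',round((a+90)%180-90,1), 'mean',np.round(Q.mean(0),4))
for n,PP in (('top',P),('side',PS)):
  for c in [(.447,-.273),(.541,-.15),(.39,-.162)]:
    k=(np.hypot(PP[...,0]-c[0],PP[...,1]-c[1])<.05)&(PP[...,2]>.013)&(PP[...,2]<.03); rect(PP[k],n+' pad')
  k=(PP[...,0]>.6)&(PP[...,0]<1)&(PP[...,1]>0)&(PP[...,1]<.35)&(PP[...,2]>.062)&(PP[...,2]<.085); rect(PP[k],n+' cab top')
  k=(PP[...,0]>.59)&(PP[...,0]<.68)&(PP[...,1]>0.08)&(PP[...,1]<.28)&(PP[...,2]>.036)&(PP[...,2]<.05); rect(PP[k],n+' handle?')
  Q=PP[k]
  for y in np.arange(.08,.28,.02):
    q=Q[(Q[:,1]>y)&(Q[:,1]<y+.02)]; 
    if len(q): print(round(y,2),len(q),np.round(q.min(0),3),np.round(q.max(0),3))
E
```

```text
top pad 363 [ 447.6 -273.3] [65.8 47.7] long axis deg -17.9 mean [ 0.4476 -0.2725  0.018 ]
top pad 352 [ 540.4 -150.2] [67.1 45.7] long axis deg -67.6 mean [ 0.5401 -0.15    0.0184]
top pad 366 [ 390.1 -163.2] [67.3 46.3] long axis deg 55.3 mean [ 0.3902 -0.1629  0.0179]
top cab top 7269 [807.9 164.8] [252.1 240.5] long axis deg -7.1 mean [0.805 0.165 0.071]
top handle? 407 [642.2 181.7] [199.3  60.5] long axis deg 83.3 mean [0.6415 0.1837 0.0452]
0.08 15 [0.65  0.08  0.037] [0.661 0.098 0.05 ]
0.1 20 [0.653 0.101 0.036] [0.663 0.118 0.05 ]
0.12 75 [0.606 0.121 0.04 ] [0.666 0.138 0.05 ]
0.14 41 [0.608 0.141 0.037] [0.666 0.158 0.05 ]
0.16 43 [0.611 0.161 0.039] [0.672 0.178 0.05 ]
0.18 41 [0.614 0.181 0.037] [0.671 0.199 0.05 ]
0.2 39 [0.615 0.2   0.038] [0.677 0.219 0.05 ]
0.22 47 [0.617 0.22  0.04 ] [0.677 0.24  0.05 ]
0.24 71 [0.62  0.241 0.037] [0.679 0.259 0.05 ]
0.26 15 [0.673 0.262 0.036] [0.679 0.278 0.05 ]
side pad 208 [ 445.2 -273.1] [70.5 50.1] long axis deg -18.3 mean [ 0.4444 -0.2711  0.0186]
side pad 206 [ 538.3 -150.2] [71.6 46.5] long axis deg -66.8 mean [ 0.5374 -0.1482  0.0188]
side pad 250 [ 387.8 -163.8] [68.4 51.9] long axis deg 51.8 mean [ 0.3871 -0.162   0.0186]
side cab top 4032 [805.7 162.5] [253.6 244.6] long axis deg -7.2 mean [0.7974 0.173  0.0709]
side handle? 453 [641.1 183.4] [199.6  62.7] long axis deg 83.5 mean [0.6441 0.1879 0.044 ]
0.08 19 [0.646 0.082 0.037] [0.658 0.1   0.05 ]
0.1 18 [0.647 0.103 0.037] [0.656 0.119 0.05 ]
0.12 72 [0.606 0.12  0.036] [0.667 0.14  0.049]
0.14 44 [0.606 0.14  0.037] [0.666 0.159 0.05 ]
0.16 46 [0.61  0.161 0.036] [0.671 0.179 0.05 ]
0.18 54 [0.61  0.18  0.036] [0.674 0.199 0.05 ]
0.2 43 [0.614 0.2   0.037] [0.676 0.219 0.049]
0.22 56 [0.615 0.22  0.036] [0.679 0.239 0.05 ]
0.24 78 [0.619 0.24  0.038] [0.679 0.259 0.05 ]
0.26 23 [0.67  0.261 0.036] [0.677 0.28  0.05 ]
```

View pics/crop1.png

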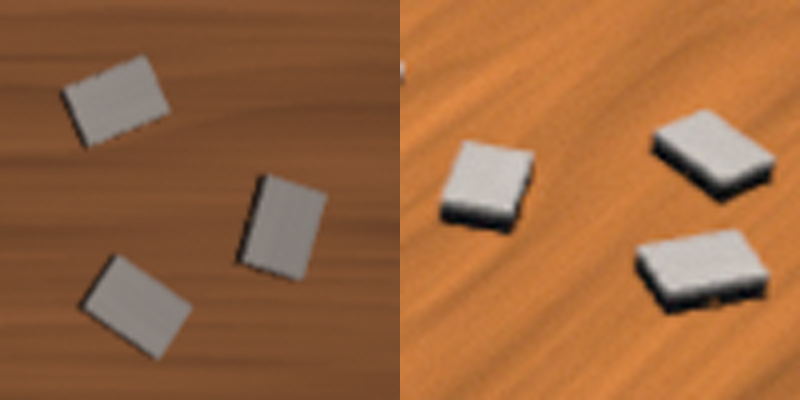

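Confirmed: the rightmost pad, centred at about (0.446,-0.273) with its long axis at -18°, is the one meant. The handle is at about (0.616,0.187) and the drawer pulls along (-0.992,0.124). Drawer first.

```bash
A='[0.0165,0.0398,-0.005,0,0,0.05,0.04]'; python3 -m handwheel '[[[0.0165,0.0398,-0.005,0,0,0.05,0.04],[0.0165,0.0398,-0.005,0,0,0.05,0.04],[0.0165,0.0398,-0.005,0,0,0.05,0.04],[0.0165,0.0398,-0.005,0,0,0.05,0.04],[0.0165,0.0398,-0.005,0,0,0.05,0.04],[0.0165,0.0398,-0.005,0,0,0.05,0.04],[0.0165,0.0398,-0.005,0,0,0.05,0.04],[0.0165,0.0398,-0.005,0,0,0.05,0.04],[0.0165,0.0398,-0.005,0,0,0.05,0.04],[0.0165,0.0398,-0.005,0,0,0.05,0.04]]]' 40
python3 -m handwheel '[[[0.0165,0.0398,-0.005,0,0,0.05,0.04],[0.0165,0.0398,-0.005,0,0,0.05,0.04],[0.0165,0.0398,-0.005,0,0,0.05,0.04],[0.0165,0.0398,-0.005,0,0,0.05,0.04],[0.0165,0.0398,-0.005,0,0,0.05,0.04],[0.0165,0.0398,-0.005,0,0,0.05,0.04],[0.0165,0.0398,-0.005,0,0,0.05,0.04],[0.0165,0.0398,-0.005,0,0,0.05,0.04],[0.0165,0.0398,-0.005,0,0,0.05,0.04],[0.0165,0.0398,-0.005,0,0,0.05,0.04]]]'
python3 - <<'E'
from h import *
from scipy.spatial.transform import Rotation as R
o=r.get_obs(); print(o['joints'].round(3),o['tcp_pos'],R.from_rotvec(o['orientation']).as_matrix().round(3))
im,D=r.grab_frame('wrist'); save('w1',im)
E
```

```text
clock: 1.58
tcp_pos: [0.4476, -0.2261, 0.2561]
orientation: [2.797, 1.428, 0.001]
contact_force: [0.2, -0.5, -0.0]
grip_width: 0.0404
clock: 2.42
tcp_pos: [0.6063, 0.1563, 0.2078]
orientation: [2.358, 2.076, 0.0]
contact_force: [-0.3, -0.4, -0.1]
grip_width: 0.0402
[-0.026  0.537 -0.443  1.739  0.278  0.927 -0.71 ] [0.60630251 0.15627823 0.20776922] [[ 0.127  0.992  0.001]
 [ 0.992 -0.127 -0.   ]
 [-0.     0.001 -1.   ]]
```

View pics/w1.png

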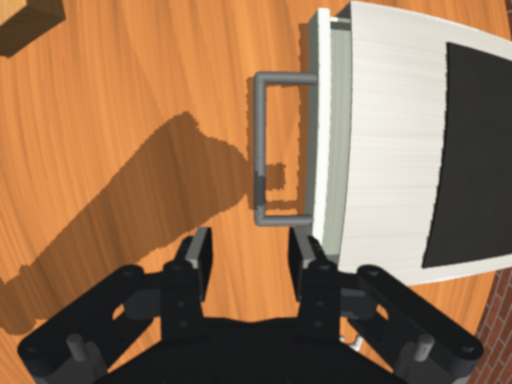

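```bash
python3 -m handwheel '[[[-0.001,0,-0.02,0,0,0,0.04],[0,0,-0.025,0,0,0,0.04],[0,0,-0.03,0,0,0,0.04],[0,0,-0.03,0,0,0,0.04],[0,0,0,0,0,0,0.04],[0,0,0,0,0,0,0.04]]]' 
python3 - <<'E'
from h import *
im,D=r.grab_frame('wrist'); save('w2',im)
im,D=r.grab_frame('side'); save('s2',cv2.resize(im[130:260,130:303],(692,520)))
E
```

```text
clock: 2.97
tcp_pos: [0.6037, 0.1539, 0.1019]
orientation: [-2.359, -2.073, 0.005]
contact_force: [0.2, 0.1, 0.6]
grip_width: 0.0401
```

View pics/s2.png

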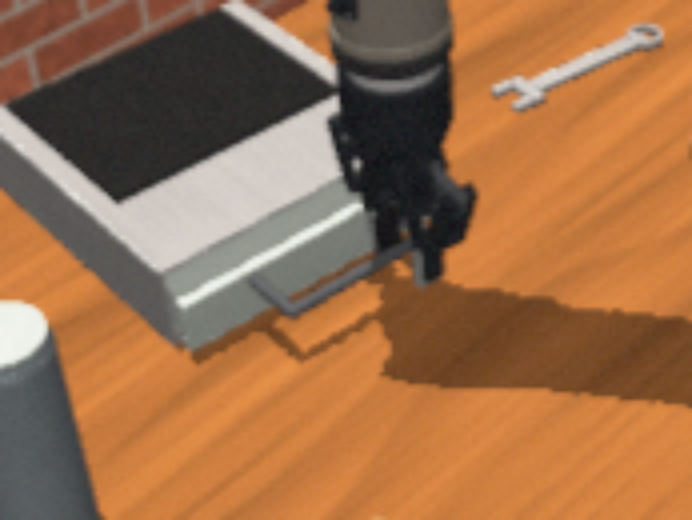

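View pics/w2.png

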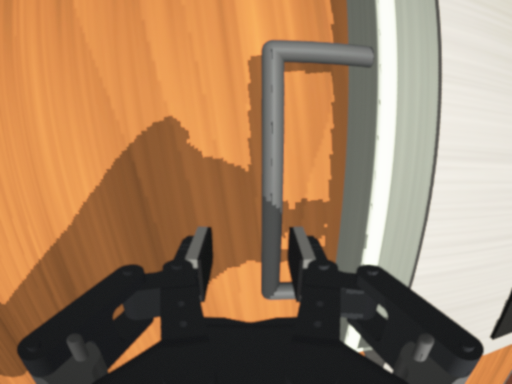

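The drawer was reached short in y: the TCP is at (0.604,0.154). The wrist picture shows the bar at column 272, between the fingers (210 to 292). I'll shift along the bar to its middle, then close.

```bash
python3 -m handwheel '[[[0.004,0.011,0,0,0,0,0.04],[0.004,0.011,0,0,0,0,0.04],[0.005,0.011,-0.003,0,0,0,0.04],[0,0,0,0,0,0,0.02],[0,0,0,0,0,0,0.005],[0,0,0,0,0,0,0.0],[0,0,0,0,0,0,0.0],[0,0,0,0,0,0,0]]]' 40
```

```text
clock: 3.73
tcp_pos: [0.6177, 0.1882, 0.1]
orientation: [-2.359, -2.074, -0.003]
contact_force: [1.0, 4.2, -0.7]
grip_width: 0.0084
```

```bash
python3 -m handwheel '[[[-0.008,0.001,0,0,0,0,0],[-0.015,0.0019,0,0,0,0,0],[-0.018,0.0022,0,0,0,0,0],[-0.018,0.0022,0,0,0,0,0],[-0.018,0.0022,0,0,0,0,0],[-0.018,0.0022,0,0,0,0,0],[-0.018,0.0022,0,0,0,0,0],[-0.012,0.0015,0,0,0,0,0],[-0.008,0.001,0,0,0,0,0],[-0.006,0.0008,0,0,0,0,0]]]'
python3 -m handwheel '[[[-0.004,0.0005,0,0,0,0,0],[-0.004,0.0005,0,0,0,0,0],[-0.004,0.0005,0,0,0,0,0],[0,0,0,0,0,0,0]]]'
```

```text
clock: 4.57
tcp_pos: [0.4786, 0.2052, 0.1]
orientation: [2.359, 2.074, 0.004]
contact_force: [3.7, 4.7, -6.0]
grip_width: 0.0086
clock: 4.9
tcp_pos: [0.4665, 0.2067, 0.1]
orientation: [-2.359, -2.074, -0.002]
contact_force: [0.5, 5.7, -2.5]
grip_width: 0.0078
```

```bash
python3 -m handwheel '[[[-0.003,0.0004,0,0,0,0,0],[-0.003,0.0004,0,0,0,0,0],[0,0,0,0,0,0,0]]]'; python3 -m handwheel '[[[-0.003,0.0004,0,0,0,0,0],[-0.003,0.0004,0,0,0,0,0],[0,0,0,0,0,0,0]]]'
```

```text
clock: 5.15
tcp_pos: [0.4609, 0.2074, 0.1]
orientation: [-2.36, -2.074, -0.002]
contact_force: [2.0, 4.9, -3.7]
grip_width: 0.0083
clock: 5.4
tcp_pos: [0.4599, 0.2074, 0.1002]
orientation: [2.36, 2.068, 0.014]
contact_force: [18.1, 3.5, -20.5]
grip_width: 0.008
```

Stalled at the stop with a force of 18 N. Release and rise.

```bash
python3 -m handwheel '[[[0.004,-0.0005,0,0,0,0,0],[0,0,0,0,0,0,0.03],[0,0,0,0,0,0,0.04],[0,0,0,0,0,0,0.04],[0,0,0,0,0,0,0.04],[0,0,0.02,0,0,0,0.04],[0,0,0.03,0,0,0,0.04],[0,-0.02,0.035,0,0,0,0.04],[0,-0.03,0.03,0,0,0,0.06],[0,-0.03,0.03,0,0,0,0.0854]]]'
python3 - <<'E'
from h import *
im,D=r.grab_frame('top'); save('t3',im);P=cloud('top',D)
k=(P[...,0]>.43)&(P[...,0]<.56)&(P[...,1]>0.08)&(P[...,1]<.32)&(P[...,2]>.03)&(P[...,2]<.075)
Q=P[k]
for y in np.arange(.08,.32,.02):
    q=Q[(Q[:,1]>y)&(Q[:,1]<y+.02)]
    if len(q): print(round(y,2),len(q),np.round(np.sort(q[:,0])[[0,len(q)//4,len(q)//2,-1]],3),q[:,2].max().round(3))
E
```

```text
clock: 6.23
tcp_pos: [0.4579, 0.1279, 0.2452]
orientation: [-2.357, -2.076, 0.0]
contact_force: [1.3, -1.1, -0.5]
grip_width: 0.0629
0.08 4 [0.552 0.552 0.554 0.557] 0.045
0.18 10 [0.508 0.511 0.511 0.514] 0.055
0.2 27 [0.505 0.508 0.511 0.516] 0.053
0.22 27 [0.508 0.511 0.513 0.519] 0.054
0.24 55 [0.46  0.466 0.511 0.522] 0.053
0.26 85 [0.463 0.477 0.494 0.522] 0.055
0.28 29 [0.516 0.519 0.521 0.525] 0.056
0.3 44 [0.519 0.524 0.527 0.559] 0.055
```

View pics/t3.png

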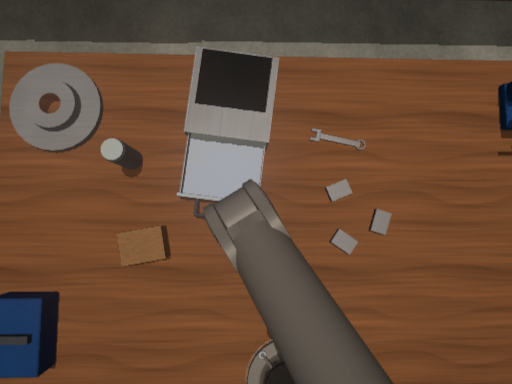

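The drawer now stands out in the top picture, with its panel at row 195 and the tray open between rows 138 and 195. Next I'll check where the fingertips are at the present opening, using wrist depth.

```bash
cat >> h.py <<'E'
def wcloud(D):
    c=r.get_calibration('wrist'); f=f_of(c); v,u=np.mgrid[0:384,0:512]
    x=(u-c['cx'])/f; y=(v-c['cy'])/f; th=np.hypot(x,y); k=np.where(th>1e-6,np.tan(np.minimum(th,1.4))/np.maximum(th,1e-6),1)
    X=np.stack([x*k*D,y*k*D,D],-1); T=np.array(c['T_tool_cam']); return X@T[:3,:3].T+T[:3,3]
E
python3 - <<'E'
from h import *
o=r.get_obs(); print(o['grip_width'],o['tcp_pos'],o['joints'].round(3))
im,D=r.grab_frame('wrist'); save('w3',im); P=wcloud(D)
k=(D>0)&(abs(P[...,0])<.03)&(abs(P[...,1])<.08)&(P[...,2]<.12)
Q=P[k]
for s in (-1,1):
    q=Q[Q[:,1]*s>0]; print(len(q),np.percentile(q[:,2],[50,90,98,99.5,100]).round(4)); t=q[q[:,2]>np.percentile(q[:,2],95)]; print(t.min(0),t.max(0))
E
```

```text
0.06983539176040811 [0.46040135 0.1217029  0.24964611] [ 0.039  0.255 -0.494  2.049  0.164  0.87  -0.681]
20621 [-0.0122  0.0189  0.0512  0.0595  0.0653]
[-0.01114727 -0.05013422  0.03871777] [ 0.01184649 -0.03538365  0.06528187]
20104 [-0.012   0.0193  0.0514  0.0594  0.0652]
[-0.01111016  0.03333942  0.03902848] [0.01197145 0.04783819 0.06524931]
```

View pics/w3.png

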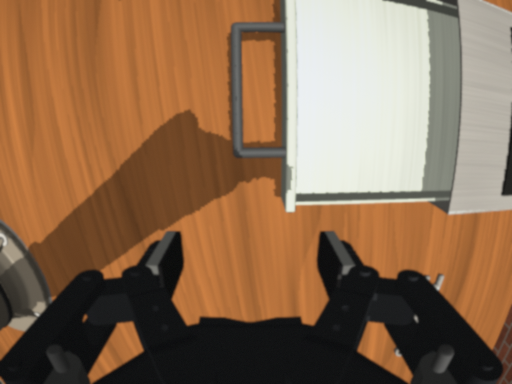

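Tip is 65 mm ahead at a 70 mm opening. Now over to the pad, yawing -0.187 and then tilting 45° about the pad's long axis, with the fingers pointing left-down.

```bash
python3 -m handwheel '[[[0,-0.032,-0.004,0,0,-0.047,0.0854],[0,-0.032,-0.004,0,0,-0.047,0.0854],[0,-0.032,-0.004,0,0,-0.047,0.0854],[0,-0.032,-0.004,0,0,-0.046,0.0854],[-0.002,-0.032,-0.004,0,0,0,0.0854],[-0.002,-0.032,-0.004,0,0,0,0.0854],[-0.002,-0.032,-0.004,0,0,0,0.0854],[-0.002,-0.032,-0.004,0,0,0,0.0854],[-0.002,-0.032,-0.004,0,0,0,0.0854],[-0.002,-0.032,-0.004,0,0,0,0.0854]]]' 
python3 -m handwheel '[[[-0.004,-0.028,-0.005,0.0934,-0.0303,0,0.0854],[-0.004,-0.028,-0.005,0.0934,-0.0303,0,0.0854],[-0.004,-0.028,-0.005,0.0934,-0.0303,0,0.0854],[-0.004,-0.028,-0.005,0.0934,-0.0303,0,0.0854],[-0.004,-0.018,-0.005,0.0934,-0.0303,0,0.0854],[-0.004,-0.018,-0.005,0.0934,-0.0303,0,0.0854],[-0.004,-0.018,-0.005,0.0934,-0.0303,0,0.0854],[-0.004,0,-0.005,0.0934,-0.0303,0,0.0854],[0,0,0,0,0,0,0.0854]]]'
cat > st.py <<'E'
from h import *
from scipy.spatial.transform import Rotation as R
o=r.get_obs(); M=R.from_rotvec(o['orientation']).as_matrix()
print('j',o['joints'].round(3),'tcp',o['tcp_pos'].round(4),'w',o['grip_width'].round(4),'F',o['contact_force'].round(1)); print('ytool',M[:,1].round(3),'ztool',M[:,2].round(3))
E
python3 st.py
```

```text
clock: 7.17
tcp_pos: [0.4459, -0.1925, 0.203]
orientation: [-2.542, -1.844, 0.001]
contact_force: [1.3, 0.4, 1.6]
grip_width: 0.0853
clock: 7.92
tcp_pos: [0.4112, -0.3593, 0.1595]
orientation: [-2.067, -1.483, -0.851]
contact_force: [-1.2, -0.6, -0.5]
grip_width: 0.0856Traceback (most recent call last):
  File "st.py", line 4, in <module>
    print('j',o['joints'].round(3),'tcp',o['tcp_pos'].round(4),'w',o['grip_width'].round(4),'F',o['contact_force'].round(1)); print('ytool',M[:,1].round(3),'ztool',M[:,2].round(3))
                                                                   ^^^^^^^^^^^^^^^^^^^^^
AttributeError: 'float' object has no attribute 'round'
```

```bash
sed -i "s/o\['grip_width'\].round(4)/round(o['grip_width'],4)/" st.py; python3 st.py; python3 - <<'E'
from h import *
im,D=r.grab_frame('wrist'); save('w4',im)
from scipy.spatial.transform import Rotation as R
o=r.get_obs(); M=R.from_rotvec(o['orientation']).as_matrix(); P=wcloud(D)@M.T+o['tcp_pos']
k=(D>0)&(np.hypot(P[...,0]-.4465,P[...,1]+.273)<.055)&(P[...,2]>.013)&(P[...,2]<.026); Q=P[k]
print(len(Q),cv2.minAreaRect((Q[:,:2]*1000).astype(np.float32)),Q[:,2].mean())
E
```

```text
j [ 1.207  0.726 -0.451  1.762 -0.424  1.15   0.735] tcp [ 0.4112 -0.3593  0.1595] w 0.0856 F [-1.2 -0.6 -0.5]
ytool [ 0.949 -0.317 -0.009] ztool [ 0.218  0.674 -0.706]
3882 ((448.5580749511719, -271.6790466308594), (47.37076187133789, 66.06085205078125), 72.41803741455078) 0.019377797986554222
```

View pics/w4.png

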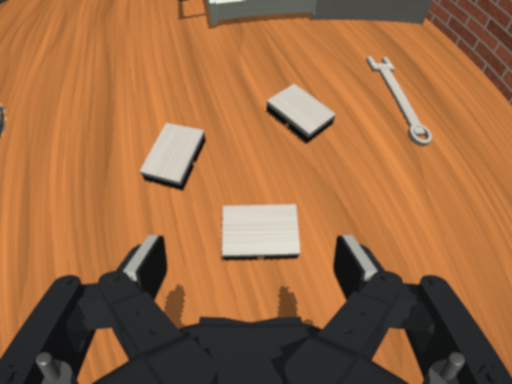

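The pad is at column 260, row 231 in the wrist picture, and depth fits 66x47 mm at (0.448,-0.272). Approach along the fingers.

```bash
python3 -m handwheel '[[[0.0033,-0.0029,-0.0225,0,0,0,0.0854],[0.0033,-0.0029,-0.0225,0,0,0,0.0854],[0.0044,0.0135,-0.014,0,0,0,0.0854],[0.0044,0.0135,-0.014,0,0,0,0.0854],[0.0044,0.0135,-0.014,0,0,0,0.0854],[0,0,0,0,0,0,0.0854]]]'; python3 st.py;  python3 - <<'E'
from h import *
im,D=r.grab_frame('wrist'); save('w5',im)
E
```

```text
clock: 8.47
tcp_pos: [0.4357, -0.3157, 0.0764]
orientation: [-2.056, -1.502, -0.846]
contact_force: [-0.3, 1.0, 0.1]
grip_width: 0.0854
j [ 1.145  0.84  -0.464  1.814 -0.427  0.97   0.767] tcp [ 0.4357 -0.3157  0.0764] w 0.0854 F [-0.3  1.   0.1]
ytool [ 0.953 -0.302 -0.005] ztool [ 0.21   0.674 -0.708]
```

View pics/w5.png

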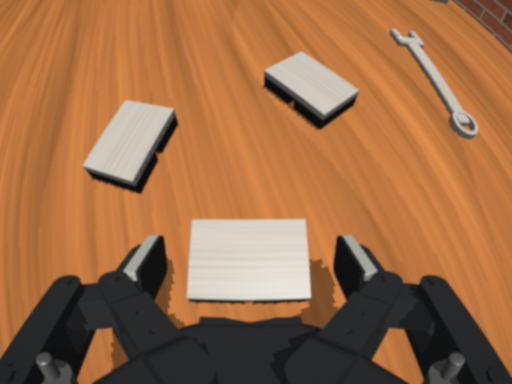

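Centred. Lower and grip.

```bash
python3 -m handwheel '[[[0,0.0022,-0.009,0,0,0,0.0854],[0,0.0022,-0.009,0,0,0,0.0854],[0,0,0,0,0,0,0.07],[0,0,0,0,0,0,0.06],[0,0,0,0,0,0,0.055],[0,0,0,0,0,0,0.055],[0,0,0,0,0,0,0.05]]]' 60; python3 st.py
```

```text
clock: 9.1
tcp_pos: [0.4344, -0.3184, 0.0591]
orientation: [-2.067, -1.497, -0.849]
contact_force: [-1.7, -1.9, 0.6]
grip_width: 0.0643
j [ 1.147  0.867 -0.459  1.814 -0.426  0.942  0.78 ] tcp [ 0.4344 -0.3184  0.0591] w 0.0643 F [-1.7 -1.9  0.6]
ytool [ 0.95  -0.311 -0.002] ztool [ 0.218  0.669 -0.71 ]
```

Gripped at 64 mm. Lift, then rotate -90° about the pad's long axis.

```bash
python3 -m handwheel '[[[0,0,0.01,0,0,0,0.05],[0,0,0.02,0,0,0,0.05],[0,0,0.025,0,0,0,0.05],[0,0,0.025,0,0,0,0.05],[0,0,0.02,0,0,0,0.05]]]'; python3 st.py; python3 -m handwheel '[[[0.0011,0.0037,0,-0.0999,0.0324,0,0.05],[0.0011,0.0037,0,-0.0999,0.0324,0,0.05],[0.0011,0.0037,0,-0.0999,0.0324,0,0.05],[0.0011,0.0037,0,-0.0999,0.0324,0,0.05],[0.0011,0.0037,0,-0.0999,0.0324,0,0.05],[0.0011,0.0037,0,-0.0999,0.0324,0,0.05],[0.0011,0.0037,0,-0.0999,0.0324,0,0.05],[0.0011,0.0037,0,-0.0999,0.0324,0,0.05]]]'; python3 st.py
python3 - <<'E'
from h import *
im,D=r.grab_frame('wrist'); save('w6',im)
im,D=r.grab_frame('side'); save('s6',im)
E
```

```text
clock: 9.52
tcp_pos: [0.4349, -0.3172, 0.161]
orientation: [-2.065, -1.499, -0.85]
contact_force: [1.3, 0.4, -2.8]
grip_width: 0.0642
j [ 1.163  0.704 -0.484  1.812 -0.452  1.082  0.708] tcp [ 0.4349 -0.3172  0.161 ] w 0.0642 F [ 1.3  0.4 -2.8]
ytool [ 0.951 -0.309 -0.001] ztool [ 0.217  0.67  -0.71 ]
clock: 10.18
tcp_pos: [0.4435, -0.2872, 0.1601]
orientation: [2.512, 1.821, -0.076]
contact_force: [0.1, -0.3, -3.1]
grip_width: 0.0644
j [ 0.521  0.427 -0.116  2.03   0.173  0.687 -0.035] tcp [ 0.4435 -0.2872  0.1601] w 0.0644 F [ 0.1 -0.3 -3.1]
ytool [ 0.95  -0.311  0.002] ztool [-0.017 -0.059 -0.998]
```

View pics/w6.png

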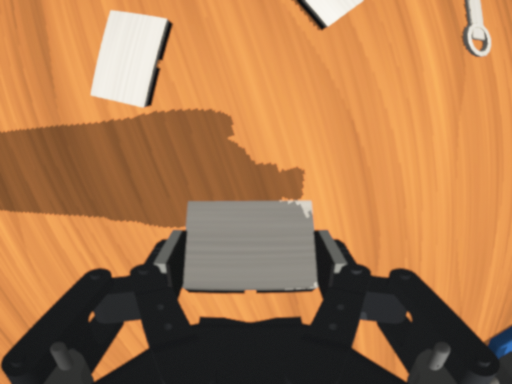

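View pics/s6.png

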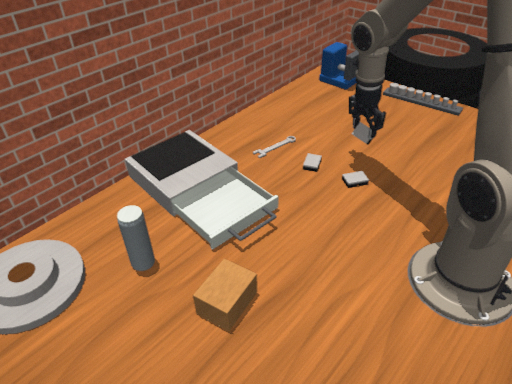

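Pad held firmly and the turn is going fine. Continue.

```bash
python3 -m handwheel '[[[0.0011,0.0037,0,-0.0999,0.0324,0,0.05],[0.0011,0.0037,0,-0.0999,0.0324,0,0.05],[0.0011,0.0037,0,-0.0999,0.0324,0,0.05],[0.0011,0.0037,0,-0.0999,0.0324,0,0.05],[0.0011,0.0037,0,-0.0999,0.0324,0,0.05],[0.0011,0.0037,0,-0.0999,0.0324,0,0.05],[0.0011,0.0037,0,-0.0999,0.0324,0,0.05],[0,0,0,0,0,0,0.05]]]'; python3 st.py
python3 - <<'E'
from h import *
im,D=r.grab_frame('side'); save('s7',cv2.resize(im[70:200,300:473],(692,520)))
im,D=r.grab_frame('wrist'); save('w7',im)
E
```

```text
clock: 10.95
tcp_pos: [0.452, -0.2586, 0.1566]
orientation: [2.053, 1.5, -0.863]
contact_force: [1.4, 1.9, -3.4]
grip_width: 0.0645
j [-0.136  0.564  0.23   2.1    0.851  0.922 -0.916] tcp [ 0.452  -0.2586  0.1566] w 0.0645 F [ 1.4  1.9 -3.4]
ytool [ 0.952 -0.306 -0.004] ztool [-0.22  -0.678 -0.701]
```

View pics/s7.png

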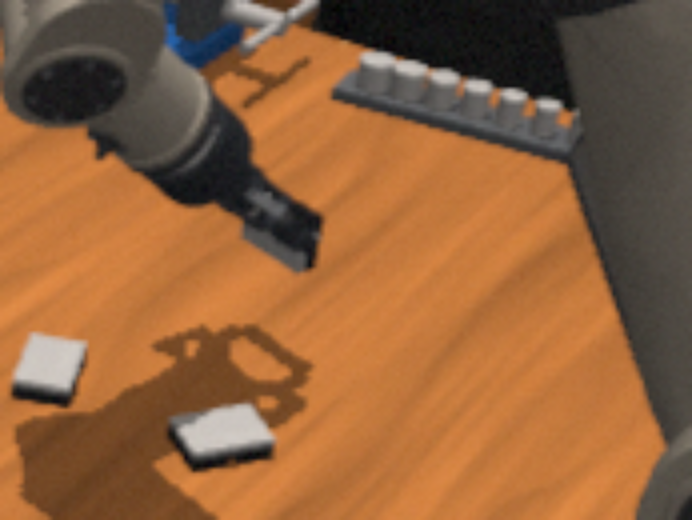

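View pics/w7.png

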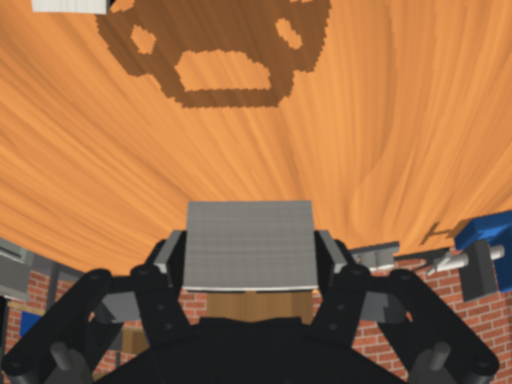

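```bash
python3 -m handwheel '[[[0,0,-0.02,0,0,0,0.05],[0,0,-0.02,0,0,0,0.05],[0,0,-0.02,0,0,0,0.05],[0,0,-0.012,0,0,0,0.05],[0,0,-0.006,0,0,0,0.05],[0,0,0,0,0,0,0.05]]]'; python3 st.py; python3 -m handwheel '[[[0,0,-0.003,0,0,0,0.05],[0,0,0,0,0,0,0.05]]]';python3 -m handwheel '[[[0,0,-0.002,0,0,0,0.05],[0,0,0,0,0,0,0.05]]]';
```

```text
clock: 11.55
tcp_pos: [0.4502, -0.2631, 0.0804]
orientation: [2.061, 1.491, -0.862]
contact_force: [0.4, 0.3, -2.5]
grip_width: 0.0643
j [-0.133  0.718  0.239  2.105  0.911  0.803 -1.056] tcp [ 0.4502 -0.2631  0.0804] w 0.0643 F [ 0.4  0.3 -2.5]
ytool [ 0.95  -0.313 -0.   ] ztool [-0.223 -0.676 -0.702]
clock: 11.72
tcp_pos: [0.4512, -0.2625, 0.0784]
orientation: [2.059, 1.491, -0.859]
contact_force: [-0.2, -0.4, -2.1]
grip_width: 0.0637
clock: 11.88
tcp_pos: [0.4514, -0.262, 0.0762]
orientation: [2.058, 1.491, -0.859]
contact_force: [1.3, -0.3, -2.2]
grip_width: 0.0637
```

```bash
python3 -m handwheel '[[[0,0,-0.002,0,0,0,0.05],[0,0,0,0,0,0,0.05]]]'; python3 -m handwheel '[[[0,0,-0.002,0,0,0,0.05],[0,0,0,0,0,0,0.05]]]';python3 -m handwheel '[[[0,0,-0.0015,0,0,0,0.05],[0,0,0,0,0,0,0.05]]]';
```

```text
clock: 12.05
tcp_pos: [0.4512, -0.2619, 0.0739]
orientation: [2.057, 1.492, -0.86]
contact_force: [-0.3, 0.1, -1.8]
grip_width: 0.0643
clock: 12.22
tcp_pos: [0.4511, -0.2619, 0.0717]
orientation: [2.057, 1.492, -0.86]
contact_force: [0.7, -0.1, -2.7]
grip_width: 0.0644
clock: 12.38
tcp_pos: [0.451, -0.262, 0.0702]
orientation: [2.057, 1.492, -0.861]
contact_force: [-0.2, -0.2, -2.6]
grip_width: 0.0643
```

```bash
python3 -m handwheel '[[[0,0,-0.0015,0,0,0,0.05],[0,0,0,0,0,0,0.05]]]'; python3 -m handwheel '[[[0,0,-0.0015,0,0,0,0.05],[0,0,0,0,0,0,0.05]]]'; python3 - <<'E'
from h import *
from scipy.spatial.transform import Rotation as R
o=r.get_obs(); M=R.from_rotvec(o['orientation']).as_matrix()
im,D=r.grab_frame('side'); save('s8',cv2.resize(im[70:200,300:473],(692,520)))
im,D=r.grab_frame('wrist'); P=wcloud(D)@M.T+o['tcp_pos']
Q=P[200:290,190:310].reshape(-1,3); print(Q.min(0),Q.max(0))
n=np.linalg.svd(Q-Q.mean(0),full_matrices=False)[2][2]; print('normal',n)
for c in (200,250,300):print([P[v,c].round(4) for v in (205,245,280,287)])
E
```

```text
clock: 12.55
tcp_pos: [0.451, -0.2621, 0.0699]
orientation: [2.056, 1.49, -0.862]
contact_force: [-3.1, 4.2, 8.8]
grip_width: 0.0643
clock: 12.72
tcp_pos: [0.451, -0.2621, 0.0696]
orientation: [2.055, 1.487, -0.864]
contact_force: [-2.9, 10.8, 23.5]
grip_width: 0.0645
[ 0.4071332  -0.31703519 -0.00064228] [ 0.4810649  -0.16698753  0.06759027]
normal [ 0.30089227  0.92851472 -0.21754138]
[array([ 0.4126, -0.2926,  0.0029]), array([ 0.4138, -0.2933,  0.0248]), array([ 0.4147, -0.2935,  0.0425]), array([ 0.4146, -0.2939,  0.0459])]
[array([ 0.4376, -0.3007,  0.003 ]), array([ 0.437 , -0.3023,  0.0242]), array([ 0.4372, -0.3014,  0.0421]), array([ 0.4376, -0.3003,  0.0457])]
[array([ 0.4626, -0.3087,  0.0032]), array([ 0.461 , -0.3092,  0.0248]), array([ 0.4599, -0.3093,  0.0425]), array([ 0.4597, -0.3096,  0.0459])]
```

View pics/s8.png

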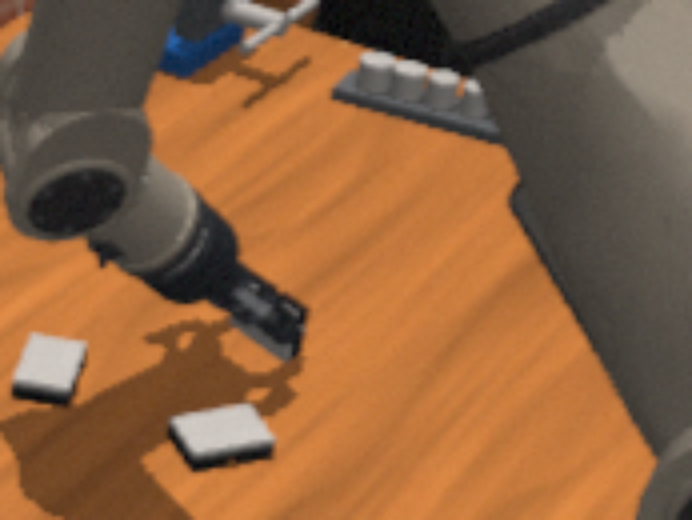

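Contact felt, and depth shows the pad's steel face vertical with its foot at z of about 0. Relieve the force, then open gently.

```bash
python3 -m handwheel '[[[0,0,0.0015,0,0,0,0.05],[0,0,0.0003,0,0,0,0.05],[0,0,0,0,0,0,0.05]]]' 20; python3 -m handwheel '[[[0,0,0,0,0,0,0.067],[0,0,0,0,0,0,0.069],[0,0,0,0,0,0,0.072],[0,0,0,0,0,0,0.076],[0,0,0,0,0,0,0.0854],[0,0,0,0,0,0,0.0854],[0,0,0,0,0,0,0.0854]]]'; python3 - <<'E'
from h import *
from scipy.spatial.transform import Rotation as R
o=r.get_obs(); M=R.from_rotvec(o['orientation']).as_matrix()
im,D=r.grab_frame('wrist');save('w9',im); P=wcloud(D)@M.T+o['tcp_pos']
for c in (200,250,300):print([P[v,c].round(4) for v in (205,245,280,287)])
E
python3 st.py
```

```text
clock: 13.07
tcp_pos: [0.4511, -0.2621, 0.0699]
orientation: [2.057, 1.49, -0.861]
contact_force: [-1.3, 5.3, 8.8]
grip_width: 0.0644
clock: 13.65
tcp_pos: [0.451, -0.2621, 0.0691]
orientation: [2.057, 1.492, -0.861]
contact_force: [1.0, 0.8, -0.6]
grip_width: 0.0857
[array([ 0.4127, -0.2923,  0.0023]), array([ 0.4141, -0.2927,  0.0243]), array([ 0.4149, -0.2932,  0.0419]), array([ 0.4149, -0.2933,  0.0453])]
[array([ 0.4377, -0.3002,  0.0024]), array([ 0.4372, -0.3015,  0.0237]), array([ 0.4375, -0.3007,  0.0415]), array([ 0.4375, -0.3007,  0.0449])]
[array([ 0.4627, -0.3078,  0.0028]), array([ 0.461 , -0.3089,  0.0241]), array([ 0.4602, -0.3079,  0.042 ]), array([ 0.4601, -0.3071,  0.0456])]
j [-0.137  0.742  0.241  2.104  0.922  0.787 -1.079] tcp [ 0.451  -0.2621  0.0692] w 0.0855 F [ 0.3 -0.6  0.1]
ytool [ 0.951 -0.31   0.001] ztool [-0.22  -0.678 -0.702]
```

View pics/w9.png

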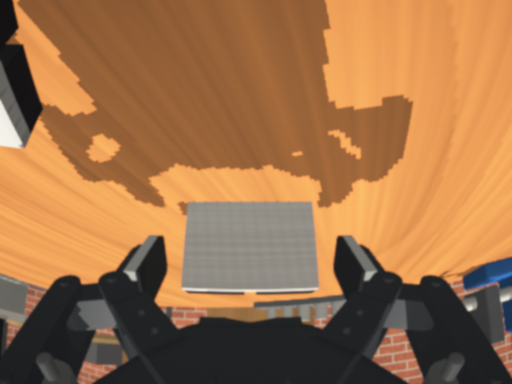

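The pad stands alone (pixels 185-317, 203-290), unmoved. Retreat along the fingers, swing over and take it from the other side.

```bash
python3 -m handwheel '[[[0.003,0.01,0.0104,0,0,0,0.0854],[0.0055,0.017,0.0176,0,0,0,0.0854],[0.0055,0.017,0.0176,0,0,0,0.0854],[0.0055,0.017,0.0176,0,0,0,0.0854],[0.0025,0.007,0.03,0,0,0,0.0854],[0,0,0.035,0,0,0,0.0854],[0,0,0.035,0,0,0,0.0854]]]'; python3 -m handwheel '[[[-0.0049,-0.0149,0.005,0.0999,-0.0324,0,0.0854],[-0.0049,-0.0149,0.005,0.0999,-0.0324,0,0.0854],[-0.0049,-0.0149,0,0.0999,-0.0324,0,0.0854],[-0.0049,-0.0149,0,0.0999,-0.0324,0,0.0854],[-0.0049,-0.0149,0,0.0999,-0.0324,0,0.0854],[-0.0049,-0.0149,0,0.0999,-0.0324,0,0.0854],[-0.0049,-0.0149,0,0.0999,-0.0324,0,0.0854],[-0.0049,-0.0149,0,0.0999,-0.0324,0,0.0854]]]'; python3 st.py
python3 -m handwheel '[[[-0.0049,-0.0149,0,0.0999,-0.0324,0,0.0854],[-0.0049,-0.0149,0,0.0999,-0.0324,0,0.0854],[-0.0049,-0.0149,0,0.0999,-0.0324,0,0.0854],[-0.0049,-0.0149,0,0.0999,-0.0324,0,0.0854],[-0.0049,-0.0149,0,0.0999,-0.0324,0,0.0854],[-0.0049,-0.0149,0,0.0999,-0.0324,0,0.0854],[-0.0049,-0.0149,0,0.0999,-0.0324,0,0.0854],[0,0,0,0,0,0,0.0854]]]'; python3 st.py
python3 - <<'E'
from h import *
from scipy.spatial.transform import Rotation as R
im,D=r.grab_frame('wrist'); save('w10',im)
o=r.get_obs(); M=R.from_rotvec(o['orientation']).as_matrix(); P=wcloud(D)@M.T+o['tcp_pos']
k=(D>0)&(np.hypot(P[...,0]-.435,P[...,1]+.3095)<.05)&(P[...,2]>.01)&(P[...,2]<.06); Q=P[k]
T=Q[Q[:,2]>Q[:,2].max()-.006]
print(len(Q),Q.max(0),len(T),cv2.minAreaRect((T[:,:2]*1000).astype(np.float32)))
E
```

```text
clock: 14.28
tcp_pos: [0.473, -0.1933, 0.2335]
orientation: [2.056, 1.494, -0.861]
contact_force: [-0.2, -0.1, 0.6]
grip_width: 0.0854
clock: 14.95
tcp_pos: [0.4337, -0.314, 0.2433]
orientation: [-2.519, -1.828, -0.068]
contact_force: [-0.2, 0.0, 0.2]
grip_width: 0.0857
j [ 0.49   0.324  0.054  1.945 -0.088  0.883  0.282] tcp [ 0.4337 -0.314   0.2433] w 0.0857 F [-0.2  0.   0.2]
ytool [ 0.951 -0.31   0.003] ztool [ 0.018  0.048 -0.999]
clock: 15.62
tcp_pos: [0.3952, -0.4226, 0.239]
orientation: [-2.07, -1.484, -0.851]
contact_force: [-1.4, -0.2, -1.0]
grip_width: 0.0854
j [ 0.991  0.633 -0.044  1.638 -0.588  1.428  0.878] tcp [ 0.3952 -0.4226  0.239 ] w 0.0854 F [-1.4 -0.2 -1. ]
ytool [ 0.948 -0.318 -0.007] ztool [ 0.22   0.672 -0.707]
1593 [ 0.468987   -0.28880089  0.04890759] 1006 ((436.236572265625, -307.40264892578125), (19.288776397705078, 65.35830688476562), 72.11834716796875)
```

View pics/w10.png

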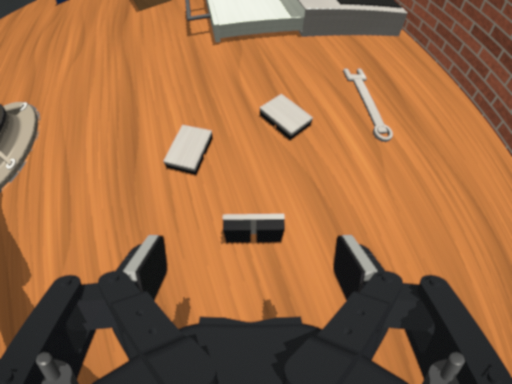

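The pad stands with its grooved lining facing right (wrist pixels 222-285, 213-243). Go in.

```bash
python3 -m handwheel '[[[0.001,0.001,-0.025,0,0,0,0.0854],[0.001,0.001,-0.028,0,0,0,0.0854],[0.001,0.002,-0.03,0,0,0,0.0854],[0.002,0.002,-0.028,0,0,0,0.0854],[0.0045,0.014,-0.0145,0,0,0,0.0854],[0.0045,0.014,-0.0145,0,0,0,0.0854],[0,0,0,0,0,0,0.0854]]]'; python3 st.py
python3 - <<'E'
from h import *
from scipy.spatial.transform import Rotation as R
im,D=r.grab_frame('wrist'); save('w11',im)
o=r.get_obs(); M=R.from_rotvec(o['orientation']).as_matrix(); P=wcloud(D)@M.T+o['tcp_pos']
k=(D>0)&(np.hypot(P[...,0]-.435,P[...,1]+.3095)<.04)&(P[...,2]>.01)&(P[...,2]<.06); Q=P[k]
T=Q[Q[:,2]>Q[:,2].max()-.006]
print(len(Q),Q.max(0),len(T),cv2.minAreaRect((T[:,:2]*1000).astype(np.float32)))
E
```

```text
clock: 16.25
tcp_pos: [0.4144, -0.3781, 0.1007]
orientation: [-2.056, -1.498, -0.848]
contact_force: [-0.5, 0.8, -0.1]
grip_width: 0.0852
j [ 0.957  0.791 -0.086  1.739 -0.627  1.183  0.985] tcp [ 0.4144 -0.3781  0.1007] w 0.0852 F [-0.5  0.8 -0.1]
ytool [ 0.953 -0.304 -0.006] ztool [ 0.212  0.675 -0.706]
5252 [ 0.46884909 -0.29352405  0.04957257] 3355 ((434.73046875, -311.6837463378906), (19.2576847076416, 66.79956817626953), 71.96441650390625)
```

View pics/w11.png

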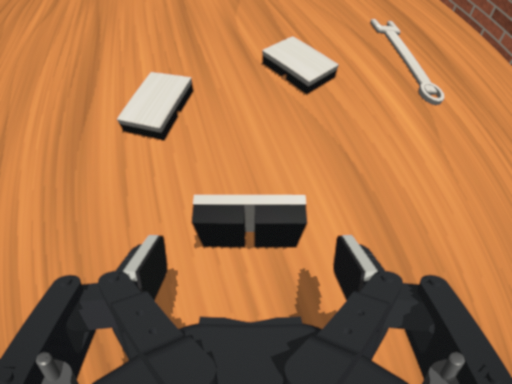

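```bash
python3 -m handwheel '[[[0.0017,0.007,-0.012,0,0,0,0.0854],[0.0017,0.007,-0.012,0,0,0,0.0854],[0.0017,0.008,-0.012,0,0,0,0.0854],[0,0,0,0,0,0,0.0854]]]'; python3 st.py
python3 - <<'E'
from h import *
im,D=r.grab_frame('wrist'); save('w12',im)
im,D=r.grab_frame('side'); save('s12',cv2.resize(im[70:200,300:473],(692,520)))
E
```

```text
clock: 16.63
tcp_pos: [0.4188, -0.3602, 0.0663]
orientation: [-2.063, -1.498, -0.849]
contact_force: [0.4, 0.5, 0.5]
grip_width: 0.0851
j [ 0.946  0.831 -0.1    1.77  -0.649  1.107  1.014] tcp [ 0.4188 -0.3602  0.0663] w 0.0851 F [0.4 0.5 0.5]
ytool [ 0.951 -0.308 -0.003] ztool [ 0.215  0.671 -0.709]
```

View pics/w12.png

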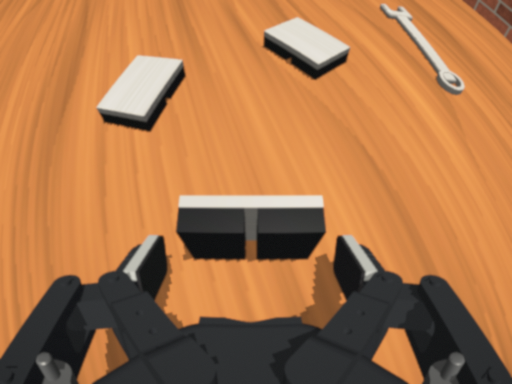

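View pics/s12.png

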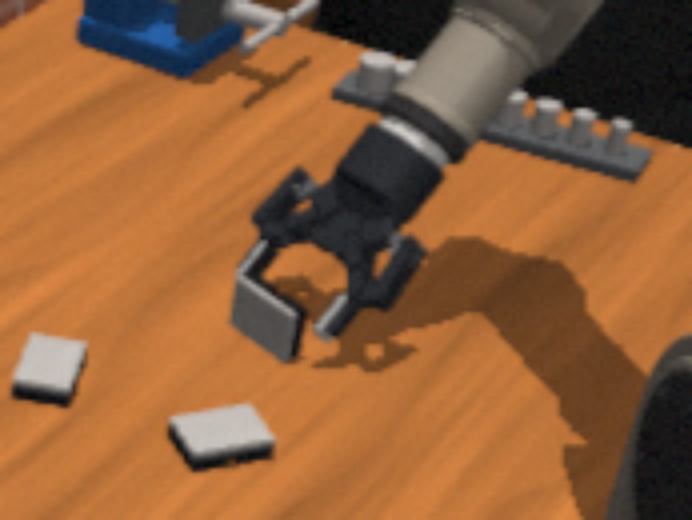

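```bash
python3 -m handwheel '[[[0.0008,0.003,-0.0015,0,0,0,0.0854],[0.0008,0.003,-0.0015,0,0,0,0.0854],[0,0,0,0,0,0,0.0854],[0,0,0,0,0,0,0.074],[0,0,0,0,0,0,0.068]]]' 20; python3 -m handwheel '[[[0,0,0,0,0,0,0.064],[0,0,0,0,0,0,0.06],[0,0,0,0,0,0,0.055]]]' 40;python3 -m handwheel '[[[0,0,0,0,0,0,0.05],[0,0,0,0,0,0,0.05]]]' 60; python3 st.py
python3 - <<'E'
from h import *
im,D=r.grab_frame('wrist'); save('w13',im)
E
```

```text
clock: 17.15
tcp_pos: [0.4203, -0.3558, 0.0637]
orientation: [-2.065, -1.498, -0.85]
contact_force: [-0.6, 0.1, -0.2]
grip_width: 0.0679
clock: 17.4
tcp_pos: [0.4203, -0.3561, 0.0639]
orientation: [-2.065, -1.498, -0.85]
contact_force: [-1.3, -1.8, 5.4]
grip_width: 0.0651
clock: 17.57
tcp_pos: [0.4202, -0.3562, 0.064]
orientation: [-2.065, -1.498, -0.85]
contact_force: [-2.0, -2.8, 7.4]
grip_width: 0.0645
j [ 0.943  0.831 -0.104  1.778 -0.655  1.096  1.016] tcp [ 0.4202 -0.3562  0.064 ] w 0.0645 F [-2.  -2.8  7.4]
ytool [ 0.951 -0.31  -0.001] ztool [ 0.218  0.67  -0.71 ]
```

View pics/w13.png

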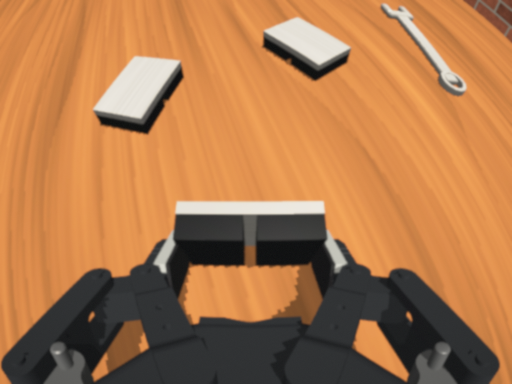

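Gripped. Lift, level the tool, then carry to the drawer with a +101° yaw.

```bash
python3 -m handwheel '[[[0,0,0.012,0,0,0,0.05],[0,0,0.025,0,0,0,0.05],[0,0,0.033,0,0,0,0.05],[0,0,0.035,0,0,0,0.05],[0,0,0.035,0,0,0,0.05],[0,0,0.02,0,0,0,0.05]]]'; python3 -m handwheel '[[[0,0,0,-0.0934,0.0303,0,0.05],[0,0,0,-0.0934,0.0303,0,0.05],[0,0,0,-0.0934,0.0303,0,0.05],[0,0,0,-0.0934,0.0303,0,0.05],[0,0,0,-0.0934,0.0303,0,0.05],[0,0,0,-0.0934,0.0303,0,0.05],[0,0,0,-0.0934,0.0303,0,0.05],[0,0,0,-0.0934,0.0303,0,0.05],[0,0,0,0,0,0,0.05]]]'; python3 st.py
```

```text
clock: 18.12
tcp_pos: [0.4208, -0.3559, 0.2272]
orientation: [-2.066, -1.501, -0.85]
contact_force: [0.2, -1.6, -2.6]
grip_width: 0.0639
clock: 18.87
tcp_pos: [0.4219, -0.3517, 0.2237]
orientation: [2.535, 1.851, -0.007]
contact_force: [0.4, 1.8, -2.2]
grip_width: 0.0647
j [ 0.481  0.365  0.121  1.943 -0.051  0.836  0.319] tcp [ 0.4219 -0.3517  0.2237] w 0.0647 F [ 0.4  1.8 -2.2]
ytool [ 0.953 -0.304 -0.   ] ztool [-0.002 -0.005 -1.   ]
```

```bash
python3 -m handwheel '[[[0.0072,0.0275,0,0,0,0.088,0.05],[0.0072,0.0275,0,0,0,0.088,0.05],[0.0072,0.0275,0,0,0,0.088,0.05],[0.0072,0.0275,0,0,0,0.088,0.05],[0.0072,0.0275,0,0,0,0.088,0.05],[0.0072,0.0275,0,0,0,0.088,0.05],[0.0072,0.0275,0,0,0,0.088,0.05],[0.0072,0.0275,0,0,0,0.088,0.05],[0.0072,0.0275,0,0,0,0.088,0.05],[0.0072,0.0275,0,0,0,0.088,0.05]]]'; python3 st.py; python3 -m handwheel '[[[0.0072,0.0275,0,0,0,0.088,0.05],[0.0072,0.0275,0,0,0,0.088,0.05],[0.0072,0.0275,0,0,0,0.088,0.05],[0.0072,0.0275,0,0,0,0.088,0.05],[0.0072,0.0275,0,0,0,0.088,0.05],[0.0072,0.0275,0,0,0,0.088,0.05],[0.0072,0.0275,0,0,0,0.088,0.05],[0.0072,0.0275,0,0,0,0.088,0.05],[0.0072,0.0275,0,0,0,0.088,0.05],[0,0,0,0,0,0,0.05]]]'; python3 st.py
```

```text
clock: 19.7
tcp_pos: [0.4918, -0.0798, 0.2234]
orientation: [-1.512, -2.754, 0.001]
contact_force: [0.6, -0.0, -2.5]
grip_width: 0.0645
j [ 0.182  0.297 -0.173  2.04   0.07   0.811  0.535] tcp [ 0.4918 -0.0798  0.2234] w 0.0645 F [ 0.6 -0.  -2.5]
ytool [ 0.844  0.537 -0.001] ztool [-0.    -0.001 -1.   ]
clock: 20.53
tcp_pos: [0.5572, 0.1731, 0.2238]
orientation: [0.321, 3.124, 0.009]
contact_force: [0.1, 1.6, -2.2]
grip_width: 0.0641
j [-0.094  0.446 -0.402  1.835  0.212  0.899  0.773] tcp [0.5572 0.1731 0.2238] w 0.0641 F [ 0.1  1.6 -2.2]
ytool [0.204 0.979 0.006] ztool [ 0.002  0.006 -1.   ]
```

```bash
python3 -m handwheel '[[[0.0064,0.0209,0,0,0,0.082,0.05],[0,0,0,-0.0122,-0.0974,0,0.05],[0,0,0,-0.0122,-0.0974,0,0.05],[0,0,0,-0.0122,-0.0974,0,0.05],[0,0,0,-0.0122,-0.0974,0,0.05],[0,0,0,-0.0122,-0.0974,0,0.05],[0,0,0,-0.0122,-0.0974,0,0.05],[0,0,0,-0.0122,-0.0974,0,0.05],[0,0,0,-0.0122,-0.0974,0,0.05],[0,0,0,0,0,0,0.05]]]'; python3 st.py
cat > padchk.py <<'E'
from h import *
from scipy.spatial.transform import Rotation as R
import sys
im,D=r.grab_frame('wrist'); save(sys.argv[1],im)
o=r.get_obs(); M=R.from_rotvec(o['orientation']).as_matrix(); Pt=wcloud(D); P=Pt@M.T+o['tcp_pos']
# dark lining between the fingers
g=im.max(2); k=(D>0)&(g<80)&(abs(Pt[...,1])<.026)&(Pt[...,2]>.045)&(Pt[...,2]<.1)
Q=P[k]; c=np.median(Q,0); 
for _ in range(3):
    n=np.linalg.svd(Q-Q.mean(0),full_matrices=False)[2][2]; Q=Q[abs((Q-Q.mean(0))@n)<.003]
n*=np.sign(n[2]); print('lining',len(Q),Q.mean(0).round(4),'normal',n.round(3),'tilt deg',np.degrees(np.arccos(n[2])).round(1)); print(Q.min(0).round(3),Q.max(0).round(3))
E
python3 padchk.py w14; python3 - <<'E'
from h import *
im,D=r.grab_frame('side'); save('s14',cv2.resize(im[110:270,110:323],(692,520)))
E
```

```text
clock: 21.37
tcp_pos: [0.5634, 0.1834, 0.2212]
orientation: [0.173, 2.467, -0.073]
contact_force: [-0.3, 0.4, -2.8]
grip_width: 0.064
j [-0.626  0.324  0.021  2.184  1.33   0.451 -0.363] tcp [0.5634 0.1834 0.2212] w 0.064 F [-0.3  0.4 -2.8]
ytool [ 0.143  0.99  -0.01 ] ztool [ 0.614 -0.096 -0.784]
lining 1973 [0.5891 0.1795 0.1734] normal [-0.14   0.029  0.99 ] tilt deg 8.2
[0.569 0.15  0.169] [0.619 0.207 0.177]
```

View pics/w14.png

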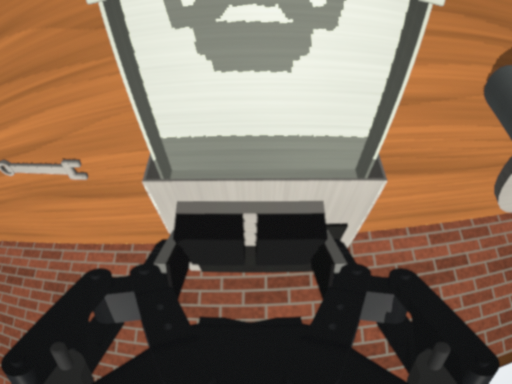

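View pics/s14.png

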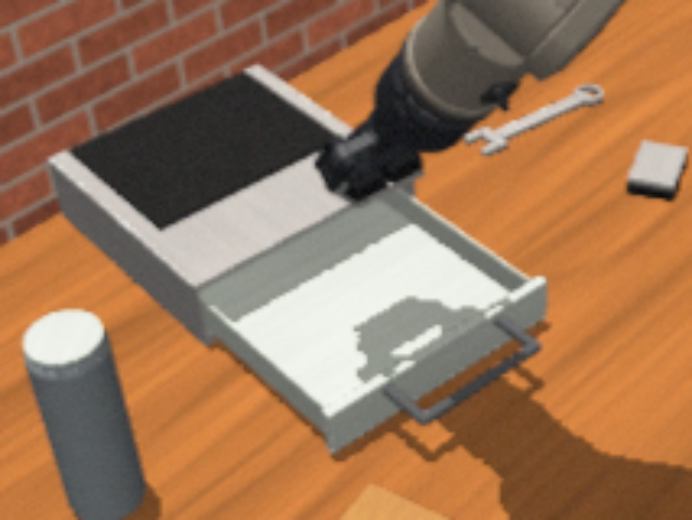

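The pad is lining up (dark face with the groove at column 250), but the tilt is about 8° short because the wrist was slowed near alignment. Ask for the rest, slowly.

```bash
python3 -m handwheel '[[[0.001,0.004,0,0,-0.03,-0.005,0.05],[0.001,0.004,0,0,-0.03,-0.005,0.05],[0,0.002,0,0,-0.03,-0.005,0.05],[0,0,0,0,-0.03,-0.005,0.05],[0,0,0,0,0,0,0.05]]]'; python3 st.py; python3 padchk.py w15
```

```text
clock: 21.88
tcp_pos: [0.5668, 0.1937, 0.222]
orientation: [0.198, 2.347, -0.068]
contact_force: [-0.5, -0.0, -1.6]
grip_width: 0.0644
j [-0.679  0.346  0.026  2.217  1.613  0.531 -0.705] tcp [0.5668 0.1937 0.222 ] w 0.0644 F [-0.5 -0.  -1.6]
ytool [0.163 0.987 0.01 ] ztool [ 0.7   -0.109 -0.706]
lining 1932 [0.5975 0.1889 0.1776] normal [-0.267  0.033  0.963] tilt deg 15.6
[0.578 0.159 0.171] [0.627 0.217 0.182]
```

```bash
python3 - <<'E'
from h import *
from scipy.spatial.transform import Rotation as R
im,D=r.grab_frame('wrist'); save('w16',cv2.resize(im[180:300,150:350],(800,480),interpolation=cv2.INTER_CUBIC))
o=r.get_obs(); M=R.from_rotvec(o['orientation']).as_matrix(); P=wcloud(D)@M.T+o['tcp_pos']
for c in (200,225,275,300):
  print(c,[(v,P[v,c].round(4).tolist(),int(im[v,c].max())) for v in range(196,280,8)])
E
```

```text
200 [(196, [0.7548, 0.1065, 0.0683], 198), (204, [0.5797, 0.1699, 0.1656], 103), (212, [0.5805, 0.1698, 0.1691], 96), (220, [0.5806, 0.17, 0.1729], 16), (228, [0.5791, 0.1708, 0.1772], 16), (236, [0.5797, 0.1708, 0.1806], 21), (244, [0.5864, 0.1686, 0.1819], 32), (252, [0.5992, 0.1644, 0.1817], 31), (260, [0.6156, 0.1589, 0.1813], 31), (268, [1.6567, -0.1985, -0.0654], 139), (276, [1.6499, -0.1947, -0.0287], 131)]
225 [(196, [0.7596, 0.1349, 0.0685], 198), (204, [0.5819, 0.1807, 0.1655], 106), (212, [0.5824, 0.1807, 0.1691], 96), (220, [0.5822, 0.1808, 0.173], 19), (228, [0.5822, 0.1809, 0.1767], 18), (236, [0.5832, 0.1807, 0.1799], 16), (244, [0.5894, 0.1792, 0.1814], 32), (252, [0.6005, 0.1765, 0.1818], 32), (260, [0.6153, 0.1729, 0.1818], 32), (268, [1.6575, -0.0884, -0.0627], 136), (276, [1.6557, -0.0875, -0.0278], 133)]
275 [(196, [0.7703, 0.1909, 0.0684], 135), (204, [0.5859, 0.2023, 0.1655], 107), (212, [0.5856, 0.2022, 0.1695], 97), (220, [0.5858, 0.202, 0.1732], 19), (228, [0.5852, 0.2019, 0.1771], 18), (236, [0.5855, 0.2017, 0.1805], 17), (244, [0.5919, 0.2011, 0.182], 32), (252, [0.604, 0.2, 0.1822], 31), (260, [0.6195, 0.1987, 0.1821], 31), (268, [1.6566, 0.1204, -0.0523], 127), (276, [1.6564, 0.1192, -0.0188], 149)]
300 [(196, [0.7742, 0.2194, 0.0692], 118), (204, [0.5882, 0.2134, 0.1655], 107), (212, [0.5872, 0.213, 0.1698], 95), (220, [0.5873, 0.2127, 0.1735], 15), (228, [0.5874, 0.2124, 0.1772], 17), (236, [0.5867, 0.2121, 0.181], 17), (244, [0.5939, 0.212, 0.1823], 32), (252, [0.6074, 0.2119, 0.1822], 32), (260, [0.6238, 0.2118, 0.182], 31), (268, [1.6566, 0.2216, -0.045], 143), (276, [1.6557, 0.2196, -0.0117], 147)]
```

View pics/w16.png

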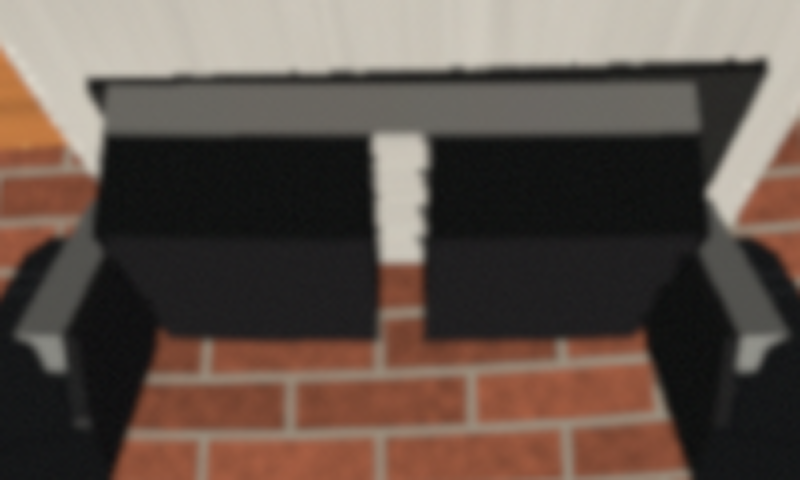

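The pad is level and lining up: lining z is 0.1818 across the face, the near edge is parallel to the front within 2°, and the middle is about 92 mm behind the panel. My plane fit had mixed in the side face. Descend.

```bash
python3 -m handwheel '[[[0,0,-0.015,0,0,0,0.05],[0,0,-0.02,0,0,0,0.05],[0,0,-0.02,0,0,0,0.05],[0,0,-0.015,0,0,0,0.05],[0,0,0,0,0,0,0.05]]]'; python3 st.py
```

```text
clock: 22.4
tcp_pos: [0.5662, 0.1932, 0.1498]
orientation: [0.197, 2.35, -0.071]
contact_force: [-0.3, -0.3, -3.0]
grip_width: 0.0643
j [-0.646  0.494 -0.012  2.243  1.886  0.574 -1.019] tcp [0.5662 0.1932 0.1498] w 0.0643 F [-0.3 -0.3 -3. ]
ytool [0.163 0.987 0.008] ztool [ 0.698 -0.11  -0.708]
```

```bash
python3 -m handwheel '[[[0,0,-0.015,0,0,0,0.05],[0,0,-0.015,0,0,0,0.05],[0,0,-0.015,0,0,0,0.05],[0,0,-0.012,0,0,0,0.05],[0,0,-0.006,0,0,0,0.05],[0,0,0,0,0,0,0.05]]]'; python3 st.py
python3 - <<'E'
from h import *
from scipy.spatial.transform import Rotation as R
im,D=r.grab_frame('wrist'); save('w17',im)
o=r.get_obs(); M=R.from_rotvec(o['orientation']).as_matrix(); P=wcloud(D)@M.T+o['tcp_pos']
for c in (200,225,275,300):
  print(c,[(v,P[v,c].round(4).tolist(),int(im[v,c].max())) for v in (190,196,212,228,244,252,260,268)])
im,D=r.grab_frame('side'); save('s17',cv2.resize(im[110:270,110:323],(692,520)))
E
```

```text
clock: 22.9
tcp_pos: [0.5671, 0.1939, 0.0891]
orientation: [0.197, 2.346, -0.068]
contact_force: [-0.1, -0.2, -2.0]
grip_width: 0.064
j [-0.603  0.63  -0.064  2.243  2.064  0.658 -1.221] tcp [0.5671 0.1939 0.0891] w 0.064 F [-0.1 -0.2 -2. ]
ytool [0.163 0.987 0.01 ] ztool [ 0.701 -0.109 -0.705]
200 [(190, [0.5958, 0.1642, 0.0172], 145), (196, [0.6028, 0.1619, 0.017], 145), (212, [0.5799, 0.1706, 0.037], 99), (228, [0.5812, 0.1706, 0.0439], 19), (244, [0.5868, 0.1691, 0.0493], 32), (252, [0.5981, 0.1654, 0.0496], 33), (260, [0.6131, 0.1604, 0.0496], 32), (268, [0.724, 0.1226, 0.0274], 135)]
225 [(190, [0.5972, 0.1771, 0.0177], 147), (196, [0.6058, 0.1751, 0.0167], 146), (212, [0.5822, 0.1813, 0.0368], 97), (228, [0.5814, 0.1817, 0.0445], 17), (244, [0.5886, 0.18, 0.0492], 34), (252, [0.6008, 0.177, 0.0493], 33), (260, [0.6151, 0.1735, 0.0495], 33), (268, [0.7267, 0.1457, 0.0274], 136)]
275 [(190, [0.6028, 0.2022, 0.0172], 148), (196, [0.6093, 0.2016, 0.0174], 146), (212, [0.5856, 0.2027, 0.0371], 99), (228, [0.5856, 0.2024, 0.0444], 18), (244, [0.5922, 0.2016, 0.0495], 32), (252, [0.6043, 0.2006, 0.0497], 32), (260, [0.6193, 0.1993, 0.0498], 33), (268, [0.7326, 0.1907, 0.0282], 139)]
300 [(190, [0.6052, 0.2151, 0.0173], 148), (196, [0.6115, 0.2149, 0.0176], 145), (212, [0.5881, 0.2135, 0.037], 95), (228, [0.5869, 0.2129, 0.0448], 19), (244, [0.5938, 0.2125, 0.0498], 32), (252, [0.607, 0.2124, 0.0498], 32), (260, [0.6235, 0.2124, 0.0497], 33), (268, [0.7353, 0.2133, 0.0293], 139)]
```

View pics/s17.png

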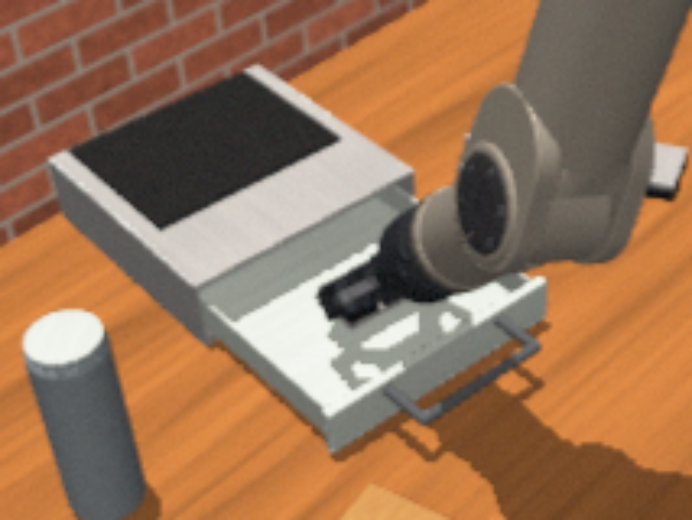

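View pics/w17.png

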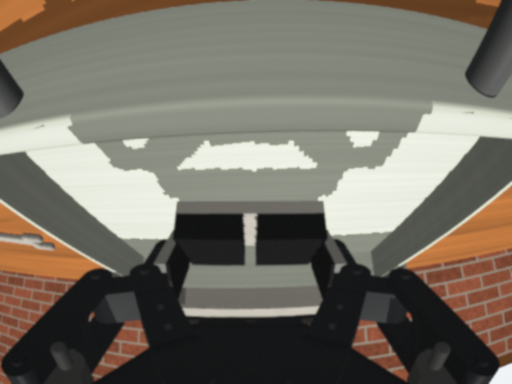

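The pad is above the drawer floor, lining at z 0.0496 against floor 0.017, so about 15 mm to go. Nothing is touching yet.

```bash
python3 -m handwheel '[[[0,0,-0.005,0,0,0,0.05],[0,0,-0.004,0,0,0,0.05],[0,0,-0.003,0,0,0,0.05],[0,0,0,0,0,0,0.05]]]'; python3 -m handwheel '[[[0,0,-0.0015,0,0,0,0.05],[0,0,0,0,0,0,0.05]]]'; python3 -m handwheel '[[[0,0,-0.0015,0,0,0,0.05],[0,0,0,0,0,0,0.05]]]'; python3 st.py
```

```text
clock: 23.33
tcp_pos: [0.5666, 0.1944, 0.077]
orientation: [0.196, 2.346, -0.066]
contact_force: [0.5, -0.4, -2.0]
grip_width: 0.0645
clock: 23.5
tcp_pos: [0.5667, 0.1945, 0.0758]
orientation: [0.196, 2.346, -0.066]
contact_force: [0.0, -1.0, -2.8]
grip_width: 0.0644
clock: 23.67
tcp_pos: [0.5672, 0.1945, 0.075]
orientation: [0.196, 2.344, -0.066]
contact_force: [0.1, -0.0, -0.2]
grip_width: 0.0642
j [-0.594  0.663 -0.075  2.241  2.101  0.682 -1.262] tcp [0.5672 0.1945 0.075 ] w 0.0642 F [ 0.1 -0.  -0.2]
ytool [0.161 0.987 0.011] ztool [ 0.703 -0.107 -0.703]
```

Touching now: the force moved from -2.5 to about 0. One more step to seat it.

```bash
python3 -m handwheel '[[[0,0,-0.0015,0,0,0,0.05],[0,0,0,0,0,0,0.05]]]'; python3 st.py; python3 - <<'E'
from h import *
from scipy.spatial.transform import Rotation as R
im,D=r.grab_frame('wrist'); save('w18',im)
o=r.get_obs(); M=R.from_rotvec(o['orientation']).as_matrix(); P=wcloud(D)@M.T+o['tcp_pos']
for c in (200,225,275,300):
  print(c,[(v,P[v,c].round(4).tolist(),int(im[v,c].max())) for v in (170,212,228,244,252,260,280)])
E
```

```text
clock: 23.83
tcp_pos: [0.5684, 0.1944, 0.0747]
orientation: [0.197, 2.34, -0.066]
contact_force: [-0.4, -0.3, 7.1]
grip_width: 0.0639
j [-0.593  0.666 -0.076  2.24   2.104  0.687 -1.265] tcp [0.5684 0.1944 0.0747] w 0.0639 F [-0.4 -0.3  7.1]
ytool [0.162 0.987 0.012] ztool [ 0.705 -0.107 -0.701]
200 [(170, [0.4686, 0.2107, 0.0731], 155), (212, [0.5815, 0.1709, 0.0218], 106), (228, [0.582, 0.1711, 0.0291], 20), (244, [0.5876, 0.1696, 0.0344], 33), (252, [0.6008, 0.1652, 0.0342], 33), (260, [0.6149, 0.1605, 0.0345], 32), (280, [0.7256, 0.1234, 0.0245], 135)]
225 [(170, [0.4686, 0.2107, 0.0731], 158), (212, [0.5831, 0.1817, 0.0219], 108), (228, [0.5839, 0.1817, 0.029], 21), (244, [0.5896, 0.1804, 0.0343], 34), (252, [0.6017, 0.1774, 0.0345], 33), (260, [0.6171, 0.1736, 0.0344], 33), (280, [0.728, 0.1462, 0.0244], 137)]
275 [(170, [0.4686, 0.2107, 0.0731], 161), (212, [0.5867, 0.203, 0.0222], 104), (228, [0.5864, 0.2027, 0.0296], 20), (244, [0.5941, 0.2018, 0.0343], 32), (252, [0.6052, 0.2009, 0.0349], 33), (260, [0.6217, 0.1995, 0.0347], 33), (280, [0.7331, 0.1907, 0.0254], 139)]
300 [(170, [0.4686, 0.2107, 0.0731], 163), (212, [0.5884, 0.2138, 0.0224], 102), (228, [0.5894, 0.2133, 0.0294], 19), (244, [0.5956, 0.2128, 0.0347], 34), (252, [0.6086, 0.2128, 0.0349], 34), (260, [0.626, 0.2127, 0.0346], 32), (280, [0.7371, 0.213, 0.0262], 139)]
```

View pics/w18.png

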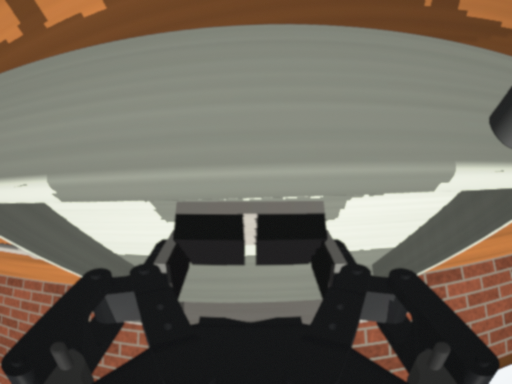

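Lining at 0.0345 (16 + 18 mm) and level on all columns, so it is seated. Release gently.

```bash
python3 -m handwheel '[[[0,0,0.001,0,0,0,0.05],[0,0,0,0,0,0,0.05]]]' 20; python3 -m handwheel '[[[0,0,0,0,0,0,0.067],[0,0,0,0,0,0,0.069],[0,0,0,0,0,0,0.072],[0,0,0,0,0,0,0.076],[0,0,0,0,0,0,0.0854],[0,0,0,0,0,0,0.0854],[0,0,0,0,0,0,0.0854]]]'; python3 -m handwheel '[[[-0.006,0.001,0.007,0,0,0,0.0854],[-0.008,0.001,0.012,0,0,0,0.0854],[-0.01,0.001,0.02,0,0,0,0.0854],[-0.01,0.001,0.03,0,0,0,0.0854],[0,0,0.035,0,0,0,0.0854],[0,0,0.035,0,0,0,0.0854],[0,0,0,0,0,0,0.0854]]]'; python3 st.py
```

```text
clock: 24.05
tcp_pos: [0.5677, 0.1945, 0.0749]
orientation: [0.197, 2.343, -0.066]
contact_force: [0.9, -0.0, 3.6]
grip_width: 0.0644
clock: 24.63
tcp_pos: [0.5667, 0.1945, 0.074]
orientation: [0.196, 2.345, -0.066]
contact_force: [-0.0, 0.3, 0.3]
grip_width: 0.0853
clock: 25.22
tcp_pos: [0.5342, 0.1998, 0.2198]
orientation: [0.198, 2.338, -0.059]
contact_force: [0.8, 0.2, 0.4]
grip_width: 0.0853
j [-0.727  0.319  0.013  2.277  1.637  0.569 -0.787] tcp [0.5342 0.1998 0.2198] w 0.0853 F [0.8 0.2 0.4]
ytool [0.161 0.987 0.018] ztool [ 0.707 -0.102 -0.7  ]
```

```bash
python3 -m handwheel '[[[0,-0.03,0.02,0,0.05,0,0.0854],[0,-0.03,0.02,0,0.05,0,0.0854],[0,-0.035,0,0,0.05,0,0.0854],[0,-0.035,0,0,0.05,0,0.0854],[0,-0.035,0,0,0.05,0,0.0854],[0,-0.035,0,0,0.05,0,0.0854],[0,-0.035,0,0,0.05,0,0.0854],[0,-0.035,0,0,0.05,0,0.0854],[0,-0.035,0,0,0.05,0,0.0854],[0,0,0,0,0,0,0.0854]]]'; python3 - <<'E'
from h import *
im,D=r.grab_frame('top'); save('t20',cv2.resize(im[30:230,150:417],(800,600),interpolation=cv2.INTER_CUBIC)); P=cloud('top',D)
s,Ds=r.grab_frame('side'); save('s20',s)
Xd=np.array([np.cos(np.radians(-7.1)),np.sin(np.radians(-7.1))]); Yd=np.array([-Xd[1],Xd[0]])
near=(np.hypot(P[...,0]-.606,P[...,1]-.19)<.06)&(P[...,2]>.027)&(P[...,2]<.045)&(im.max(2)<90); Q=P[near]
c,sz,a=cv2.minAreaRect((Q[:,:2]*1000).astype(np.float32)); print('pad',len(Q),c,sz,a,Q[:,2].mean(),np.percentile(Q[:,2],[5,95]))
n=np.linalg.svd(Q-Q.mean(0),full_matrices=False)[2][2]; print('normal',n)
k=(P[...,0]>.49)&(P[...,0]<.545)&(P[...,1]>0.1)&(P[...,1]<.31)&(P[...,2]>.045)&(P[...,2]<.06); q=P[k][:,:2]
cab=np.array([.807,.164])-.125*Xd
print('panel top dist ahead of cabinet front: ',np.percentile(-(q-cab)@Xd,[5,50,95]))
pf=np.median(q@Xd)+.005; print('pad x in drawer',np.array(c)/1000@Xd-pf,'y',(np.array(c)/1000-cab)@Yd)
for l in ('spray_can','wrench','carton'):
    m=r.masks_of(l,'top'); 
    if m: kk=m[0]['pixels']&(D>0); QQ=P[kk]; T=QQ[QQ[:,2]>np.percentile(QQ[:,2],60)-.004]; print(l,np.median(T,0).round(3))
E
```

```text
clock: 26.05
tcp_pos: [0.5327, -0.0426, 0.2433]
orientation: [0.211, 2.695, -0.135]
contact_force: [-0.2, -0.4, -1.0]
grip_width: 0.0853
pad 319 (606.7174682617188, 189.27597045898438) (64.68505096435547, 45.95274353027344) 81.24922180175781 0.034746777738707484 [0.03146836 0.0381275 ]
normal [ 0.01029764  0.00420689 -0.99993813]
panel top dist ahead of cabinet front:  [0.16806044 0.17293914 0.17773318]
pad x in drawer 0.09106823892124383 y 0.00032693605932414873
spray_can [0.627 0.456 0.171]
wrench [ 0.693 -0.144  0.007]
carton [0.382 0.404 0.071]
```

View pics/t20.png

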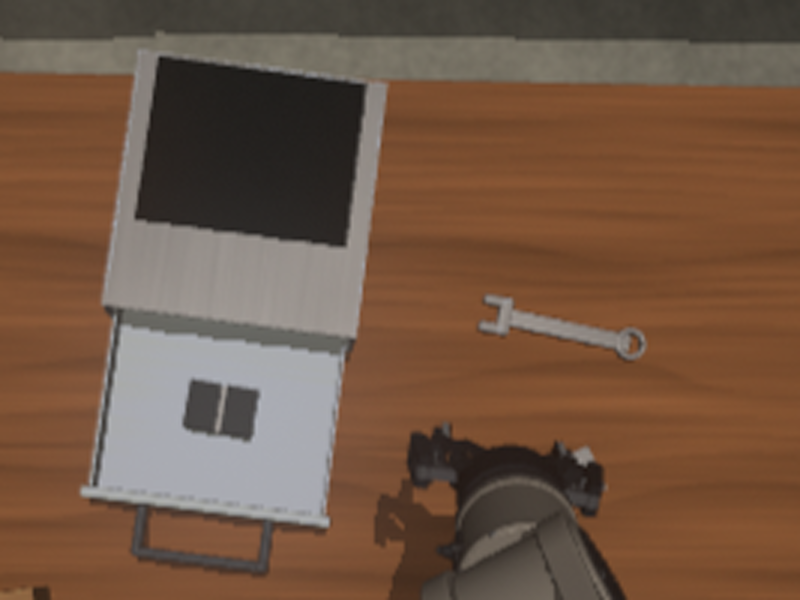

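View pics/s20.png

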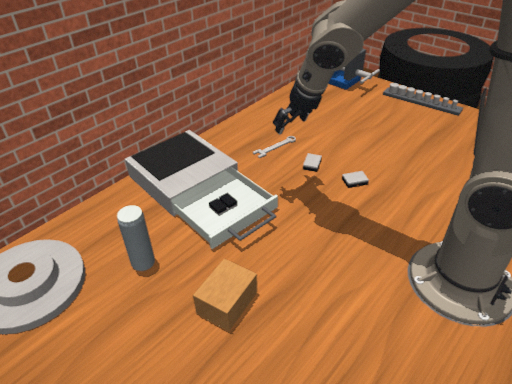

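```bash
python3 - <<'E'
from h import *
im,D=r.grab_frame('top');P=cloud('top',D)
k=(P[...,0]>.43)&(P[...,0]<.56)&(P[...,1]>0.08)&(P[...,1]<.32)&(P[...,2]>.03)&(P[...,2]<.075)
Q=P[k]
for y in np.arange(.2,.32,.02):
    q=Q[(Q[:,1]>y)&(Q[:,1]<y+.02)]
    if len(q): print(round(y,2),len(q),np.round(np.sort(q[:,0])[[0,len(q)//4,len(q)//2,-1]],3),q[:,2].max().round(3))
E
```

```text
0.2 52 [0.458 0.463 0.508 0.516] 0.053
0.22 53 [0.46  0.466 0.511 0.519] 0.053
0.24 62 [0.463 0.469 0.505 0.522] 0.053
0.26 83 [0.466 0.48  0.497 0.525] 0.053
0.28 30 [0.516 0.519 0.522 0.527] 0.053
0.3 43 [0.519 0.524 0.53  0.559] 0.054
```

The drawer stands where it was left after the pull, unchanged within 1-2 mm.

```bash
python3 -c "
from bench import r
print(r.hand_in())"
```

```text
the job is handed in; nothing more can be done
None
```

The drawer is pulled out to its stop and the rightmost pad lies in it, lining up. I handed the job in at about 26 s.

**What I did:**
- I pulled the drawer until it stalled against its stop at about 18 N.
- I gripped the pad by its ends, turned it 90° and stood it on its long edge on the bench.
- I regripped it from the other side, turned it another 90° and carried it to the drawer. I set it on the floor under contact force before opening the fingers.

**What the last checks showed:**

| Check | Result |
|---|---|
| Lining | Level within about 1°, at z of about 0.0347 m (floor plus the pad's 18 mm) |
| Pad middle | About 91 mm behind the front panel and 0 mm off the drawer's middle |
| Long side | Parallel to the drawer front within about 2° |
| Drawer | Unchanged from its stop within 1–2 mm |
| Spray can, wrench, carton | Where they were, within about 1 mm |
| Gripper | Open, with the arm clear of everything |

**What disagreed:** one automatic plane fit reported the pad tilted 8–16° while I held it. The fit had mixed in a side face. The lining's own depth readings, taken separately, showed it level. Some moves also came up short of what I asked for, and I corrected those from the measured pose.

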